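Fetch the V-block from between its neighbours

ROBOT

A 7-joint arm with a two-finger parallel gripper is mounted at the origin on the work surface. World frame = base frame: x ahead of the robot, y to its left, z up, the work surface at z = 0. Lengths are in m, angles in rad, forces in N, time in s.
With the tool pointing down it reaches from about 0.35 to 0.9 m from the base axis. Payload 8.1 kg.
Tool frame: the origin (TCP) lies midway between the tips of the shut fingers; the grasp point (between the pads) lies 19 mm behind it (arm.pinch_z is the distance from the TCP to the grasp point, in m); z points along the fingers, y is the direction in which the jaws open and shut (so a half turn about z gives the same grasp; the last joint's range is limited). The gripper opens to 92 mm and grips with 3 to 60 N. Pads are 19 mm wide; open, the fingers measure 130 mm over their backs; the gripper's body (75 mm by 190 mm) begins 47 mm behind the grasp point.
Start: joints at [1.112, 0.434, 0.025, 1.573, -0.012, 1.134, -0.075], TCP at [0.218, -0.586, 0.227] pointing down, gripper open.
Joint ranges: [-2.62, 2.62], [-0.44, 2.09], [-1.27, 1.32], [0.08, 2.57], [-1.32, 4.46], [0.12, 2], [-2.74, 2.74]. Speed limits (rad/s): [2.22, 2.22, 3.01, 3.01, 3.14, 3.14, 3.14].

INTERFACE

Orientations are given as a rotation vector (axis times angle).
In Python, from cell import arm, eyes gives the robot as it stands.
- The arm moves only by the tool apply_moves, never from a script. Its argument "targets" is one flat list of numbers, 5 for each row, row after row: the closure, from 0 (fully open) to 1 (shut), then the shift along the tool's x, y, z each as a share of 40 cm, from -1 to 1, then the turn about the tool's z as a share of pi/2 rad, from -1 to 1. A call has 1 to 20 rows; each row shifts and turns the commanded pose from where the row before left it, along the tool's axes as they then stand; what a row does not reach is not made up. A row lasts 1/8 s, in which the tool goes at most 62.5 mm and 10.7 degrees, less where a joint would pass 70% of its speed; a pose out of reach is approached as far as the arm can. A call with a number of a shift or a turn outside -1 to 1 is refused whole. A call with a gripper value outside its range is refused whole. The fingers move at their own pace and stop on an object; "grip_force" is the grip in N (left out, the last holds). Time passes only in rows, so rows that do not move let the fingers close. It gives the time, the measured TCP pose, the force and the opening at its end, in the units of the state.
- arm.observe(): the state, without advancing time (a new reading comes with each control period).
- eyes.get_image(name): name is "scene" or "side" or "wrist"; returns the picture (480x640x3 uint8, red, green, blue); there is no depth.
- eyes.camera_params(name): a dict with "camera_matrix" (3x3 intrinsics, pixels), "xyz" and "attitude" of the camera in the world; the wrist camera has in their place "hand_eye" (4x4, takes a point from camera to tool coordinates, whose origin is the TCP and whose axes are the flange's). Camera axes: x right, y down, z forward; pixel columns grow to the right and rows downward; lengths in m; the calibration is good to about 2 mm. A picture is of the moment at which its call begins: read the wrist's pose just before it. camera_params takes no time and is no camera call.
- arm.sign_off(): hands the job in, once; it reports no verdict.
The state is a dict: "clock": time; "joints": joint angles; "dq": joint speeds; "joint_efforts": joint torques, N m; "position": TCP position; "ee_rot": TCP orientation; "force": force on the tool from outside, world axes, zero at the start; "ft_torque": the same for the moment, N m; "width": opening from 0.0 (shut) to 1.0 (fully open).
Only numpy, scipy, OpenCV 4.12 (cv2) and the standard library are available. Lean on these libraries where they do the work, as an engineer would, in place of code of your own. Each camera call takes 0.05 s, during which the arm holds its last target.

TASK

I need the V-block on the fixture plate, but in the tray it is hemmed in by the upright tube offcut and the angle plate: first stand both of these upright on the rubber mat, leaving the V-block in the tray. Then set the V-block, V upwards, flat on the fixture plate midway between and along its two low strips, and only after that put the tube and the angle plate back in the tray, upright, each where it stood before, the angle plate square with the tray. Leave the spray can standing where it is, and let go of everything at the end.

Things in the scene. Friction and masses are not known exactly. Their poses are not given: they have to be found in the camera images.
- vblock: Bare aluminium V-block, 100 long (its x) x 45 wide (its y) x 42 high, 0.36 kg, lying in the middle of the tray with its length across the tray's short side (along the tray's x), V groove along the top. Origin: centre of underside, z up. The outer side faces are flat over the full height: grip it across its 45 mm width. The tube and the angle plate stand only 8 to 14 mm from its sides at the start, so fingers do not fit until both are gone. Loose.
- tube: Upright offcut of plain steel tube, outside diameter 56, wall 4, 110 high, open at both ends, about 0.5 kg, standing in the tray at one side of the V-block (which side changes). Origin: centre of its lower end, z along the tube. Grip it across its outside near the top. Loose.
- angle: Dark steel angle plate (L shape), about 0.5 kg, standing in the tray on the other side of the V-block: foot 70 (x) x 60 (y) x 10 thick, and an upright leg 10 thick (x), 60 wide (y), 95 high whose middle plane is at x = +27 in its own frame; two thin slanting braces join leg and foot on the -x side below 50 height. Origin: centre of the foot's underside, z up. Grip the leg across its 10 mm thickness near the top. Its x is nearly parallel to the tray's x. Loose.
- tray: Shallow grey painted steel tray, 136 (its x) x 222 (its y), floor 5 thick, rim 12 high and 4 thick, two thin black lines along x on the floor, 27 either side of the middle. Origin: centre of underside, on the bench. Fixed during a run. The V-block stands at its middle, tube and angle plate about 64 to either side along its y; nothing but the flat floor locates them, so note where each stands before moving it.
- mat: Black ribbed rubber mat, 170 (its x) x 210 (its y) x 4 thick, the side area. Origin: centre of underside, on the bench. Fixed. Room for both things side by side, e.g. 50 to either side of its middle along y.
- plate: Bright steel fixture plate, 180 (its x) x 160 (its y) x 15 thick, with dark dots like holes round its edge and two dark steel locating strips along its x (110 long, 14 wide, 6 high above the plate), 61 apart between their inner sides. Origin: centre of underside, on the bench. Fixed.
- nest (a point): Point on the top face of the fixture plate midway between the two strips, at the middle of their length (15 above the plate's origin): the V-block's underside centre belongs here. Its x axis runs along the strips: the V-block's length goes along it, either way round.
- spray_can: Bystander: grey spray can with a white cap, diameter 52, 126 high, standing upright. Origin: centre of underside. To be left alone.
Things that resemble listed ones, but are neither listed nor needed, are in the scene too. Leave any red look-alike of the vblock alone.

How it is judged:
On the way, in this order (a step that is already met when the one before it is completed fails the run):
1. tube and angle plate both stand upright and released on the mat, the V-block still in the tray (x of tube in the frame of mat between -0.085 and 0.085 m and y of tube in the frame of mat between -0.105 and 0.105 m and z of tube in the frame of mat between 0 and 0.008 m and angle between each of tube, angle's own z axis and vertical below 0.1 rad and linear speed of each of tube, angle below 0.02 m/s and contact force between the fingers and tube below 0.3 N and x of angle in the frame of mat between -0.085 and 0.085 m and y of angle in the frame of mat between -0.105 and 0.105 m and z of angle in the frame of mat between 0 and 0.008 m and contact force between the fingers and angle below 0.3 N and distance of vblock from where it was at the start of the episode below 0.03 m), for 0.2 s.
2. the V-block lies released between the strips of the fixture plate, tube and angle plate still on the mat (horizontal distance between vblock and nest below 0.015 m and z of vblock in the frame of nest between -0.003 and 0.003 m and angle between the x axis of vblock and the x axis of nest, either way round below 0.17 rad and angle between vblock's own z axis and vertical below 0.05 rad and linear speed of each of vblock, tube, angle below 0.02 m/s and contact force between the fingers and vblock below 0.3 N and x of tube in the frame of mat between -0.085 and 0.085 m and y of tube in the frame of mat between -0.105 and 0.105 m and z of tube in the frame of mat between 0 and 0.008 m and angle between each of tube, angle's own z axis and vertical below 0.1 rad and contact force between the fingers and tube below 0.3 N and x of angle in the frame of mat between -0.085 and 0.085 m and y of angle in the frame of mat between -0.105 and 0.105 m and z of angle in the frame of mat between 0 and 0.008 m and contact force between the fingers and angle below 0.3 N), for 0.2 s.
3. tube and angle plate stand released in the tray where each stood at the start, the V-block still on the plate (distance of each of tube, angle from where it was at the start of the episode below 0.015 m and angle between each of tube, angle's own z axis and vertical below 0.06 rad and linear speed of each of tube, angle, vblock below 0.02 m/s and contact force between the fingers and tube below 0.3 N and contact force between the fingers and angle below 0.3 N and angle between the x axis of angle and the x axis of tray, either way round below 0.25 rad and horizontal distance between vblock and nest below 0.015 m and z of vblock in the frame of nest between -0.003 and 0.003 m and angle between the x axis of vblock and the x axis of nest, either way round below 0.17 rad and angle between vblock's own z axis and vertical below 0.05 rad and contact force between the fingers and vblock below 0.3 N), for 0.2 s.
At the end, for the whole second after the job is handed in: V-block flat on the plate between the strips, within 15 mm of the nest and 0.17 rad of the strips; tube and angle plate upright, each within 15 mm of its starting place, the angle plate within 0.25 rad of square with the tray; all released, at rest; can standing (all of step 3 and angle between spray_can's own z axis and vertical below 0.1 rad); the robot touches nothing.
It fails at once if the spray can is knocked over or moved more than 40 mm (angle between spray_can's own z axis and vertical above 0.5 rad or distance of spray_can from where it was at the start of the episode above 0.04 m).
It also fails if it takes over 136 s, if anything falls off the work surface, if the arm or the gripper's body presses on something with over 40 N, if the wrist force passes 120 N, or if a joint passes its speed limit or range.

## Working session

There is one attempt and no reset: what is moved stays moved. The work goes in short steps, Python scripts to look and compute and a tool call to move; the robot and the scene stay as the last step left them, time stands still between calls to the robot, and variables do not carry over. Pictures are saved under pics/ and viewed, and the job is handed in when it is done.

Besides the shell and the picture viewer there is one more tool, called after "Request:" by a JSON object that holds its "name" and its "arguments". apply_moves: Moves the arm, as the interface text tells. Its arguments: {"type":"object","properties":{"targets":{"type":"array"},"grip_force":{"type":"number"}},"required":["targets"]}

```bash
ls; mkdir -p pics
python3 - <<'E'
from cell import arm, eyes
import cv2
print(arm.observe())
for n in ["scene","side","wrist"]:
    print(n,eyes.camera_params(n))
    cv2.imwrite(f"pics/{n}0.png",eyes.get_image(n)[:,:,::-1])
E
```

```text
pics
{'clock': 0.0, 'joints': array([ 1.11239238,  0.43522131,  0.02494067,  1.57407409, -0.01156194,
        1.13400834, -0.07507838]), 'dq': array([-0.00013185, -0.00067147,  0.00125642,  0.00087433, -0.00024187,
        0.00136988, -0.00031773]), 'joint_efforts': array([-7.84343192e-04, -6.67856169e+01,  9.85011309e-01, -3.14462149e+01,
       -6.05906406e-02,  4.30363964e-02,  2.39827123e-04]), 'position': array([ 0.217492  , -0.58539932,  0.22595455]), 'ee_rot': array([-3.09052871e+00, -5.55681878e-01,  6.84858190e-04]), 'force': array([-1.05208483, -1.16669426, -0.70161166]), 'ft_torque': array([-0.0230027 ,  0.00732967, -0.00152448]), 'width': 0.9997060913209285}
scene {'camera_matrix': array([[449.17141295,   0.        , 318.62754864],
       [  0.        , 449.17141295, 236.16305225],
       [  0.        ,   0.        ,   1.        ]]), 'xyz': array([ 0.94058876, -0.48020479,  0.78177765]), 'attitude': array([-2.31949577, -0.84237045,  0.30912698])}
side {'camera_matrix': array([[480.27817376,   0.        , 322.74964839],
       [  0.        , 480.27817376, 242.35401339],
       [  0.        ,   0.        ,   1.        ]]), 'xyz': array([0.31988728, 0.69249626, 0.79008709]), 'attitude': array([-0.39098737,  2.77681872, -1.12790345])}
wrist {'camera_matrix': array([[372.04558238,   0.        , 316.17872531],
       [  0.        , 372.04558238, 237.83835705],
       [  0.        ,   0.        ,   1.        ]]), 'hand_eye': array([[ 5.09875564e-05, -9.65724403e-01, -2.59569596e-01,
         7.01765426e-02],
       [ 9.99999928e-01,  1.46607149e-04, -3.49018337e-04,
        -7.96948477e-04],
       [ 3.75110283e-04, -2.59569559e-01,  9.65724341e-01,
        -1.57564210e-01],
       [ 0.00000000e+00,  0.00000000e+00,  0.00000000e+00,
         1.00000000e+00]])}
```

View pics/scene0.png

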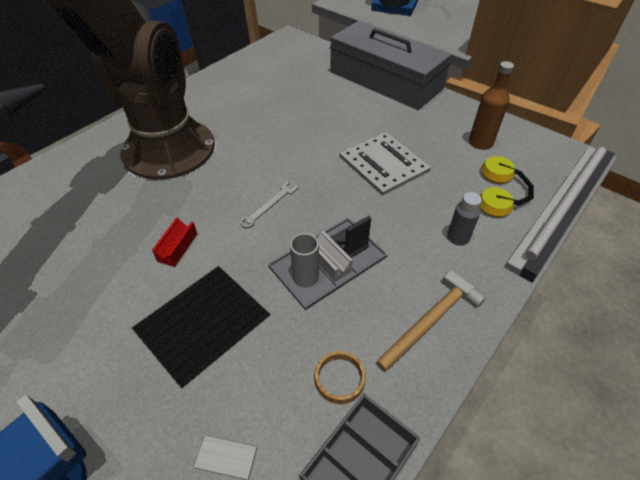

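View pics/side0.png

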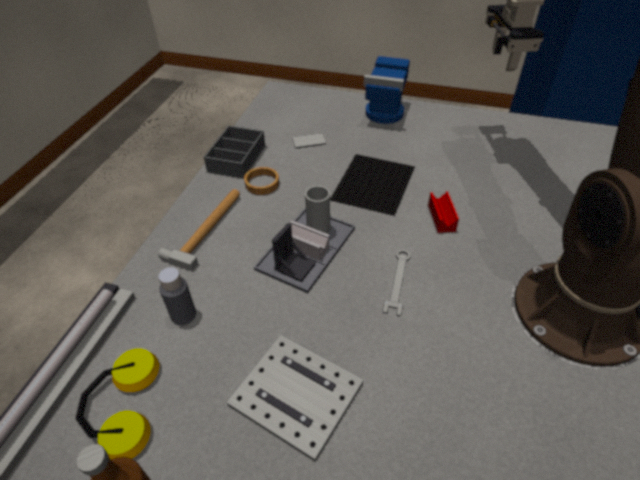

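View pics/wrist0.png

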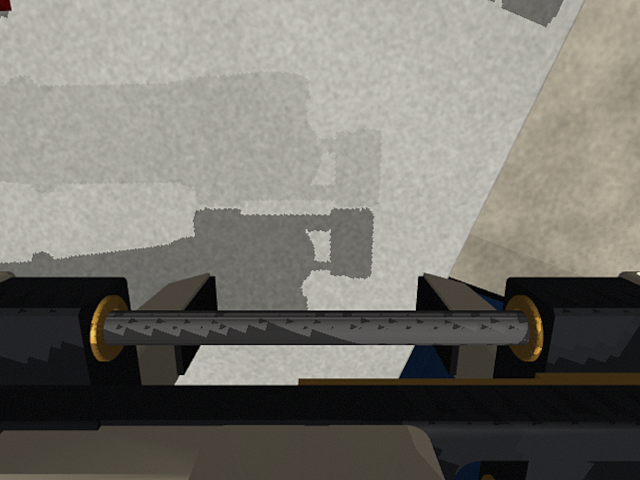

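Scene view: the tray is at (328,262) with the tube at (305,260), the V-block at (334,255) and the angle plate at (356,238). The mat is at (202,322), the plate at (385,162) and the can at (464,218). There are two V-block candidates: the silver one in the tray at (334,255) and a red one on the bench at (175,242). The bare aluminium one in the tray fits the description. I'll check it in enlarged crops.

```bash
cat > h.py <<'E'
import numpy as np, cv2
from scipy.spatial.transform import Rotation as R
from cell import arm, eyes
def cam(n,obs=None):
    p=eyes.camera_params(n); K=p["camera_matrix"]
    if n=="wrist":
        o=obs or arm.observe(); T=np.eye(4);T[:3,:3]=R.from_rotvec(o["ee_rot"]).as_matrix();T[:3,3]=o["position"]
        T=T@p["hand_eye"]; return K,T[:3,:3],T[:3,3]
    return K,R.from_rotvec(p["attitude"]).as_matrix(),p["xyz"]
def proj(c,X):
    K,Rm,t=c; q=(np.atleast_2d(X)-t)@Rm@K.T; return q[:,:2]/q[:,2:]
def unproj(c,uv,z):
    K,Rm,t=c; uv=np.atleast_2d(uv).astype(float)
    d=np.c_[uv,np.ones(len(uv))]@np.linalg.inv(K).T@Rm.T
    return t+d*((z-t[2])/d[:,2])[:,None]
def box(px,py,yaw,x0,x1,y0,y1,z0,z1):
    a=np.array([[x,y,z] for z in(z0,z1) for x,y in((x0,y0),(x1,y0),(x1,y1),(x0,y1))],float)
    c,s=np.cos(yaw),np.sin(yaw); b=a.copy(); b[:,0]=px+c*a[:,0]-s*a[:,1]; b[:,1]=py+s*a[:,0]+c*a[:,1]; return b
E
python3 - <<'E'
import cv2
a=cv2.imread("pics/scene0.png");b=cv2.imread("pics/side0.png")
cv2.imwrite("pics/c1.png",cv2.resize(a[205:315,255:400],None,fx=5,fy=5,interpolation=cv2.INTER_CUBIC))
cv2.imwrite("pics/c2.png",cv2.resize(b[175:295,245:365],None,fx=5,fy=5,interpolation=cv2.INTER_CUBIC))
cv2.imwrite("pics/c3.png",cv2.resize(a[125:200,330:440],None,fx=7,fy=7,interpolation=cv2.INTER_CUBIC))
cv2.imwrite("pics/c4.png",cv2.resize(b[330:460,225:370],None,fx=4,fy=4,interpolation=cv2.INTER_CUBIC))
E
```

```text
(no output)
```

View pics/c1.png

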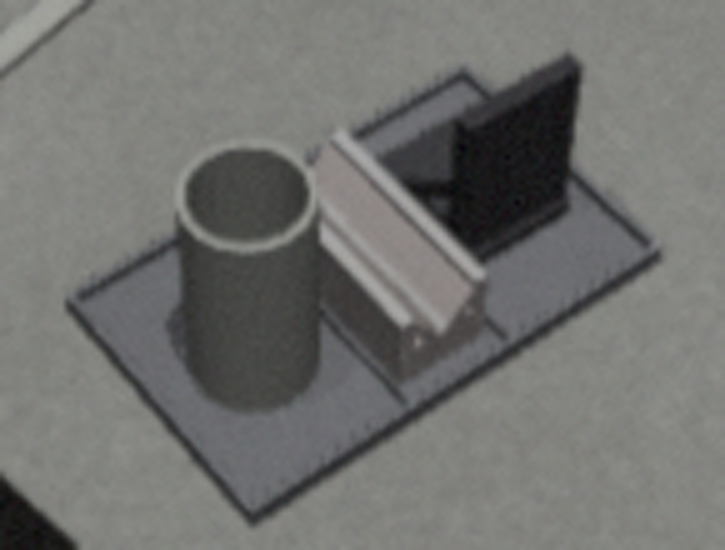

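View pics/c2.png

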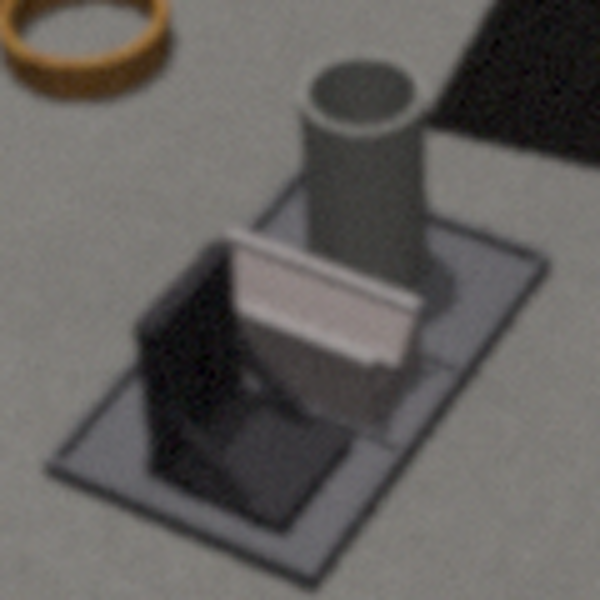

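View pics/c3.png

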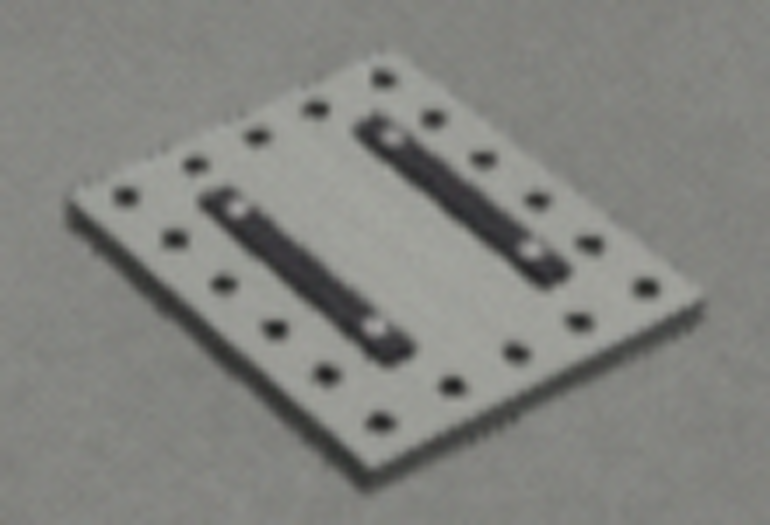

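View pics/c4.png

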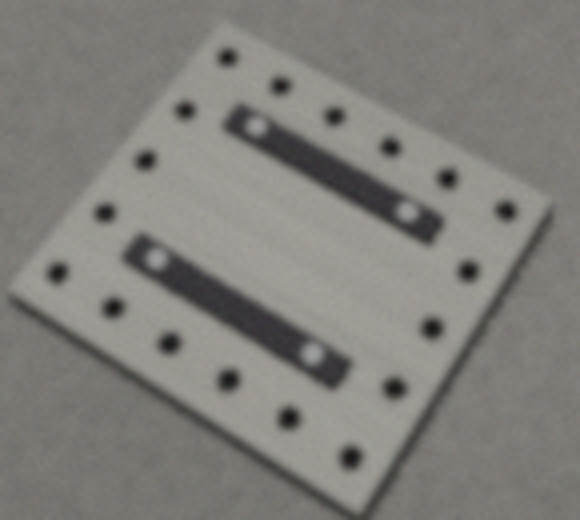

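The crops confirm it: the silver block in the tray sits between the steel tube and the dark angle plate. The angle plate's leg is on the side away from the robot. Next I fit the poses from both views.

```bash
cat > fit.py <<'E'
from h import *
from scipy.optimize import least_squares
S=cam("scene");D=cam("side")
def c1(*p): return [(255+x/5-.4,205+y/5-.4) for x,y in p]
def c2(*p): return [(245+x/5-.4,175+y/5-.4) for x,y in p]
def c3(*p): return [(330+x/7-.43,125+y/7-.43) for x,y in p]
def c4(*p): return [(225+x/4-.4,330+y/4-.4) for x,y in p]
def rect(name,L,W,z,ps,pd,y0):
    # corners model; ps/pd: dict of (sx,sy)->pixel
    def res(q):
        r=[]
        for C,P in((S,ps),(D,pd)):
            for (sx,sy,zz),uv in P:
                c,s=np.cos(q[2]),np.sin(q[2]);X=[q[0]+c*sx-s*sy,q[1]+s*sx+c*sy,zz]
                r+=list((proj(C,X)[0]-uv))
        return r
    f=least_squares(res,y0); print(name,f.x.round(4),"resid",np.array(f.fun).round(1)); return f.x
if __name__=="__main__":
    s=c1((70,303),(252,520),(658,255),(463,72)); d=c2((50,468),(313,588),(548,263),(305,178))
    print("tray scene",unproj(S,s,.012).round(3).tolist()); print("tray side",unproj(D,d,.012).round(3).tolist())
    s=c3((70,200),(365,470),(705,300),(390,50));d=c4((10,290),(358,515),(552,205),(222,25))
    print("plate scene",unproj(S,s,.015).round(3).tolist()); print("plate side",unproj(D,d,.015).round(3).tolist())
    s=[(134,325),(183,381),(269,316),(219,269)];d=[(332,197),(401,213),(414,167),(361,154)]
    print("mat scene",unproj(S,s,.004).round(3).tolist()); print("mat side",unproj(D,d,.004).round(3).tolist())
    print("tube top", unproj(S,c1((248,198)),.115).round(4), unproj(D,c2((363,97)),.115).round(4))
    print("tube bottom?", unproj(S,c1((255,345)),.005).round(4))
    print("leg top corners scene (near-l,far-l?)", unproj(S,c1((455,125),(468,128),(570,53),(580,65)),.1).round(4).tolist())
    print("leg top side", unproj(D,c2((140,325),(225,242),(150,335),(238,250)),.1).round(4).tolist())
    print("foot scene", unproj(S,c1((485,258),(568,205)),.015).round(4).tolist())
    print("foot side", unproj(D,c2((155,475),(285,530),(350,440)),.005).round(4).tolist())
    print("vb top scene", unproj(S,c1((335,130),(347,130),(485,275),(472,283),(405,325)),.047).round(4).tolist())
    print("vb top side", unproj(D,c2((232,232),(420,300),(240,312),(380,362)),.047).round(4).tolist())
    print("can", unproj(S,[(472,197)],.126), unproj(D,[(168,273)],.126))
E
python3 fit.py
```

```text
tray scene [[0.494, -0.115, 0.012], [0.623, -0.145, 0.012], [0.671, 0.066, 0.012], [0.542, 0.097, 0.012]]
tray side [[0.663, 0.08, 0.012], [0.534, 0.112, 0.012], [0.486, -0.101, 0.012], [0.614, -0.127, 0.012]]
plate scene [[0.384, 0.268, 0.015], [0.553, 0.219, 0.015], [0.598, 0.372, 0.015], [0.425, 0.421, 0.015]]
plate side [[0.592, 0.379, 0.015], [0.422, 0.427, 0.015], [0.379, 0.277, 0.015], [0.551, 0.229, 0.015]]
mat scene [[0.39, -0.382, 0.004], [0.551, -0.393, 0.004], [0.577, -0.2, 0.004], [0.416, -0.186, 0.004]]
mat side [[0.568, -0.201, 0.004], [0.391, -0.188, 0.004], [0.389, -0.379, 0.004], [0.54, -0.4, 0.004]]
tube top [[ 0.5717 -0.0845  0.115 ]] [[ 0.5667 -0.0758  0.115 ]]
tube bottom? [[ 0.5656 -0.0775  0.005 ]]
leg top corners scene (near-l,far-l?) [[0.6023, 0.0061, 0.1], [0.6073, 0.0082, 0.1], [0.6147, 0.0676, 0.1], [0.6218, 0.0648, 0.1]]
leg top side [[0.6179, 0.0681, 0.1], [0.6007, 0.0126, 0.1], [0.612, 0.0723, 0.1], [0.5939, 0.0157, 0.1]]
foot scene [[0.6163, 0.0152, 0.015], [0.6265, 0.0618, 0.015]]
foot side [[0.6205, 0.0664, 0.005], [0.5565, 0.0805, 0.005], [0.545, 0.024, 0.005]]
vb top scene [[0.538, 0.0084, 0.047], [0.542, 0.0118, 0.047], [0.6352, -0.0125, 0.047], [0.6336, -0.0191, 0.047], [0.6257, -0.0531, 0.047]]
vb top side [[0.6214, -0.0467, 0.047], [0.5275, -0.0275, 0.047], [0.6013, 0.0008, 0.047], [0.5337, 0.0134, 0.047]]
can [[0.76036036 0.22429053 0.126     ]] [[0.76114747 0.22392426 0.126     ]]
```

```bash
cat >> h.py <<'E'
def yaw(o=None):
    o=o or arm.observe(); m=R.from_rotvec(o["ee_rot"]).as_matrix(); return np.arctan2(m[1,0],m[0,0])
def go(x,y,z,step=.045,o=None,psi=None):
    "print shift needed in tool axes, share units, and suggested rows"
    o=o or arm.observe(); m=R.from_rotvec(o["ee_rot"]).as_matrix()
    d=np.array([x,y,z])-o["position"]; q=m.T@d
    n=max(1,int(np.ceil(np.linalg.norm(d)/step)))
    print("total tool shift m",q.round(4),"rows",n,"share/row",(q/.4/n).round(4),"yaw deg",round(np.degrees(yaw(o)),2))
    if psi is not None:
        t=-((np.degrees(psi)-np.degrees(yaw(o))+180)%360-180); print("turn deg about tool z",round(t,2),"share total",round(t/90,4))
E
python3 -c "
from h import *
go(.49,.0,.29,psi=np.radians(-13))"
```

```text
total tool shift m [ 0.4593 -0.454  -0.0634] rows 15 share/row [ 0.0766 -0.0757 -0.0106] yaw deg 20.38
turn deg about tool z 33.38 share total 0.3709
```

Request:
{"name": "apply_moves", "arguments": {"targets": [0,0.0766,-0.0757,-0.0106,0,0,0.0766,-0.0757,-0.0106,0,0,0.0766,-0.0757,-0.0106,0,0,0.0766,-0.0757,-0.0106,0,0,0.0766,-0.0757,-0.0106,0,0,0.0766,-0.0757,-0.0106,0,0,0.0766,-0.0757,-0.0106,0,0,0.0766,-0.0757,-0.0106,0,0,0.0766,-0.0757,-0.0106,0,0,0.0766,-0.0757,-0.0106,0,0,0.0766,-0.0757,-0.0106,0,0,0.0766,-0.0757,-0.0106,0,0,0.0766,-0.0757,-0.0106,0,0,0.0766,-0.0757,-0.0106,0,0,0.0766,-0.0757,-0.0106,0,0,0,0,0,0.0927,0,0,0,0,0.0927,0,0,0,0,0.0927,0,0,0,0,0.0927,0,0,0,0,0]}}

```text
clock: 2.65
position: [0.4902, -0.0, 0.2902]
ee_rot: [3.121, -0.354, -0.001]
force: [-0.0, 0.6, -0.3]
width: 0.999
```

```bash
cat > look.py <<'E'
import sys
from h import *
n=sys.argv[1]; o=arm.observe(); im=eyes.get_image("wrist")
np.savez(f"pics/{n}.npz",pos=o["position"],rot=o["ee_rot"]); cv2.imwrite(f"pics/{n}.png",im[:,:,::-1])
print(o["clock"],o["position"].round(4),round(np.degrees(yaw(o)),2),o["joints"].round(2),o["width"],o["force"].round(1))
E
python3 look.py w1
```

```text
2.65 [ 0.4902 -0.      0.2902] -12.94 [ 0.17  0.19 -0.33  1.77  0.06  1.19 -1.97] 0.998536657356812 [-0.   0.6 -0.3]
```

View pics/w1.png

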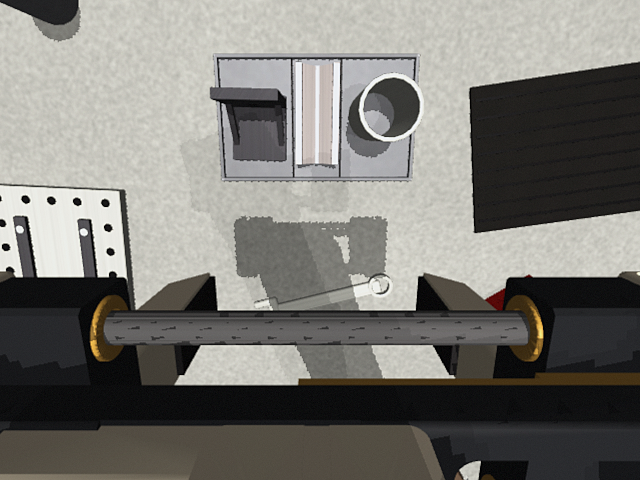

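The wrist view shows the tray at (317,117), with the angle plate at (255,120), the V-block at (317,112) and the tube at (391,106). The mat is on the right and the plate on the left. I'll enlarge it for exact edges.

Run:
```python
import cv2
a=cv2.imread("pics/w1.png")
cv2.imwrite("pics/w1c.png",cv2.resize(a[45:190,205:430],None,fx=3.5,fy=3.5,interpolation=cv2.INTER_CUBIC))
```

```text
(no output)
```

View pics/w1c.png

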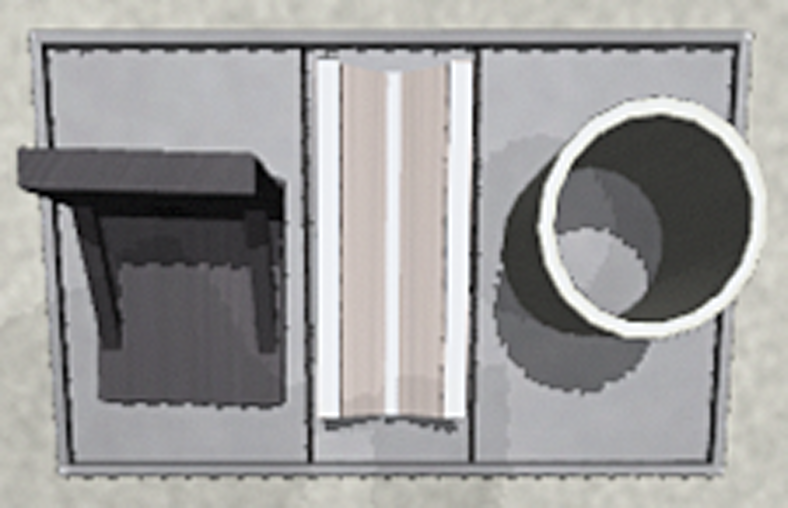

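```bash
cat >> h.py <<'E'
def wcam(n):
    d=np.load(f"pics/{n}.npz"); return cam("wrist",{"position":d["pos"],"ee_rot":d["rot"]})
E
python3 - <<'E'
from h import *
W=wcam("w1")
f=lambda *p:[(205+x/3.5-.36,45+y/3.5-.36) for x,y in p]
def show(n,p,z):
    X=unproj(W,f(*p),z)[:,:2]; print(n,X.round(4).tolist(),"mean",X.mean(0).round(4))
    return X
X=show("tray",[(32,32),(755,32),(725,472),(62,472)],.012)
e=lambda a,b:(round(float(np.linalg.norm(b-a)),4),round(float(np.degrees(np.arctan2(*(b-a)[::-1]))),2))
print(e(X[1],X[0]),e(X[2],X[3]),e(X[3],X[0]),e(X[2],X[1]))
X=show("tube",[(654,217),(540,217),(768,217),(654,97),(654,338)],.115); print(e(X[2],X[1]),e(X[4],X[3]))
X=show("leg",[(20,150),(258,153),(256,192),(20,188)],.1);print(e(X[1],X[0]),e(X[2],X[1]))
X=show("foot front",[(98,400),(284,403)],.015);print(e(X[1],X[0]))
X=show("vb",[(318,58),(474,58),(466,417),(320,417)],.047);print(e(X[1],X[0]),e(X[2],X[3]),e(X[3],X[0]),e(X[2],X[1]))
W2=[(206,188),(122,190)]
g=unproj(W,[(471,88),(475,232)],.004); print("mat left edge",g.round(4).tolist(),e(g[1,:2],g[0,:2]))
g=unproj(W,[(640,62),(471,88)],.004); print("mat top edge",e(g[0,:2],g[1,:2]))
g=unproj(W,[(0,184),(125,190),(132,278)],.015); print("plate",g.round(4).tolist(),e(g[2,:2],g[1,:2]),e(g[1,:2],g[0,:2]))
E
```

```text
tray [[0.6673, 0.0728], [0.6178, -0.1427], [0.4876, -0.1125], [0.5369, 0.1023]] mean [ 0.5774 -0.02  ]
(0.2211, 77.06) (0.2204, 77.07) (0.1337, -12.76) (0.1337, -13.03)
tube [[0.5687, -0.0824], [0.5749, -0.0555], [0.5626, -0.1092], [0.5952, -0.087], [0.5408, -0.0775]] mean [ 0.5684 -0.0823]
(0.0551, 77.07) (0.0552, -9.92)
leg [[0.6202, 0.066], [0.6062, 0.0083], [0.5975, 0.011], [0.6116, 0.0686]] mean [0.6089 0.0385]
(0.0593, 76.39) (0.0092, -17.58)
foot front [[0.5568, 0.0834], [0.5423, 0.0246]] mean [0.5496 0.054 ]
(0.0605, 76.16)
vb [[0.634, -0.011], [0.6242, -0.054], [0.5272, -0.0309], [0.537, 0.0121]] mean [ 0.5806 -0.0209]
(0.0441, 77.06) (0.0442, 77.07) (0.0997, -13.41) (0.0997, -13.37)
mat left edge [[0.5718, -0.1947, 0.004], [0.4054, -0.1799, 0.004]] (0.167, -5.08)
mat top edge (0.1842, 85.37)
plate [[0.5898, 0.3543, 0.015], [0.5508, 0.2155, 0.015], [0.4456, 0.2458, 0.015]] (0.1095, -16.04) (0.1442, 74.3)
```

Fitted poses:

| Item | Position (m) | Yaw (deg) |
|---|---|---|
| Tube | (.568, -.082) | – |
| Angle plate leg | (.609, .0385) | -13.7 |
| Angle plate origin | (.583, .045) | -13.7 |
| V-block | (.5806, -.021) | -13.3 |
| Mat centre | (.480, -.292) | -5 |

First I turn so the jaws lie along the tray's x.

Request:
{"name": "apply_moves", "arguments": {"targets": [0,0,0,0,-0.11,0,0,0,0,-0.11,0,0,0,0,-0.11,0,0,0,0,-0.11,0,0,0,0,-0.11,0,0,0,0,-0.11,0,0,0,0,-0.11,0,0,0,0,-0.11,0,0,0,0,-0.11,0,0,0,0,0]}}

```text
clock: 3.95
position: [0.4903, -0.0002, 0.2902]
ee_rot: [-2.472, -1.938, 0.0]
force: [-0.4, 0.2, 0.0]
width: 1.0
```

```bash
python3 -c "
from h import *
o=arm.observe();print(o['joints'].round(2))
go(.5685,-.082,.16,psi=np.radians(76.3))"
```

```text
[ 0.34  0.21 -0.53  1.76  0.11  1.2  -0.47]
total tool shift m [-0.0608  0.0955  0.1302] rows 4 share/row [-0.038   0.0597  0.0814] yaw deg 76.19
turn deg about tool z -0.11 share total -0.0012
```

Request:
{"name": "apply_moves", "arguments": {"targets": [0,-0.038,0.0597,0.0814,0,0,-0.038,0.0597,0.0814,0,0,-0.038,0.0597,0.0814,0,0,-0.038,0.0597,0.0814,0,0,0,0,0,0]}}

```text
clock: 4.58
position: [0.5676, -0.0841, 0.1571]
ee_rot: [-2.477, -1.928, 0.006]
force: [0.0, 0.1, 0.2]
width: 0.998
```

```bash
python3 look.py w2; python3 -c "
from h import *
go(.5685,-.082,.071)"
```

```text
4.575 [ 0.5676 -0.0841  0.1571] 75.8 [ 0.38  0.47 -0.45  1.75  0.24  0.98 -0.41] 0.9980225077609798 [0.  0.1 0.2]
total tool shift m [0.0006 0.0007 0.0879] rows 2 share/row [0.0008 0.0009 0.1098] yaw deg 75.92
```

View pics/w2.png

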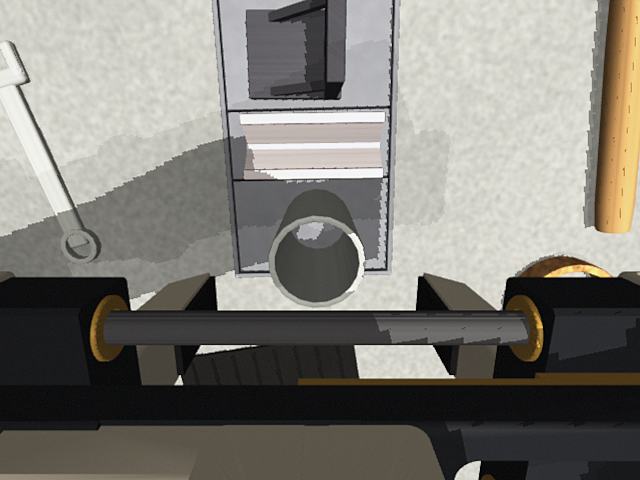

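The tube rim is at (316,260), centred between the jaws. I'll check it numerically.

```bash
python3 -c "
from h import *
W=wcam('w2')
print(unproj(W,[(317,260),(269,260),(365,260),(317,216),(317,306)],.115).round(4).tolist())
go(.5685,-.082,.071,step=.023)"
```

```text
[[0.5687, -0.0802, 0.115], [0.5424, -0.0736, 0.115], [0.595, -0.0868, 0.115], [0.5749, -0.0557, 0.115], [0.5618, -0.1077, 0.115]]
total tool shift m [0.0006 0.0007 0.0879] rows 4 share/row [0.0004 0.0004 0.0549] yaw deg 75.92
```

Request:
{"name": "apply_moves", "arguments": {"targets": [0,0.001,0.0004,0.0549,0,0,0.001,0.0004,0.0549,0,0,0.001,0.0004,0.0549,0,0,0.001,0.0004,0.0549,0,0,0,0,0,0,1,0,0,0,0,1,0,0,0,0,1,0,0,0,0,1,0,0,0,0,1,0,0,0,0], "grip_force": 30}}

```text
clock: 5.88
position: [0.5695, -0.0806, 0.0725]
ee_rot: [2.474, 1.936, 0.0]
force: [-0.8, -0.2, 3.3]
width: 0.592
```

```bash
python3 -c "
from h import *
o=arm.observe();print(o['width'],o['position'],yaw(o)*57.3)"
```

```text
0.591703993884495 [ 0.56950453 -0.08058074  0.07246602] 76.1136543549073
```

Request:
{"name": "apply_moves", "arguments": {"targets": [1,0,0,-0.03,0,1,0,0,-0.06,0,1,0,0,-0.06,0,1,0,0,0,0]}}

```text
clock: 6.38
position: [0.5707, -0.0806, 0.1341]
ee_rot: [2.472, 1.935, 0.004]
force: [-0.1, 0.8, -4.9]
width: 0.594
```

```bash
python3 -c "
from h import *
o=arm.observe();print(o['width'],o['force'])
go(.475,-.342,.12)"
```

```text
0.593960247700003 [-0.08371366  0.75787831 -4.89960106]
total tool shift m [-0.2768 -0.0301  0.0138] rows 7 share/row [-0.0988 -0.0108  0.0049] yaw deg 76.1
```

Tube held (weight 4.9 N). Now to the mat.

Request:
{"name": "apply_moves", "arguments": {"targets": [1,-0.05,-0.0055,0,0,1,-0.0988,-0.0108,0,0,1,-0.0988,-0.0108,0,0,1,-0.0988,-0.0108,0.003,0,1,-0.0988,-0.0108,0.006,0,1,-0.0988,-0.0108,0.006,0,1,-0.0988,-0.0108,0.01,0,1,-0.05,-0.0055,0.01,0,1,0,0,0,0,1,0,0,0,0]}}

```text
clock: 7.62
position: [0.4739, -0.3409, 0.1179]
ee_rot: [-2.472, -1.938, -0.001]
force: [1.0, 1.2, -3.1]
width: 0.593
```

```bash
python3 -c "
from h import *
go(.475,-.342,.0725,step=.015)"
python3 - <<'E'
from h import *
cv2.imwrite("pics/s3.png",eyes.get_image("scene")[:,:,::-1])
E
```

```text
total tool shift m [-0.0009  0.0014  0.0454] rows 4 share/row [-0.0005  0.0009  0.0284] yaw deg 76.19
```

View pics/s3.png

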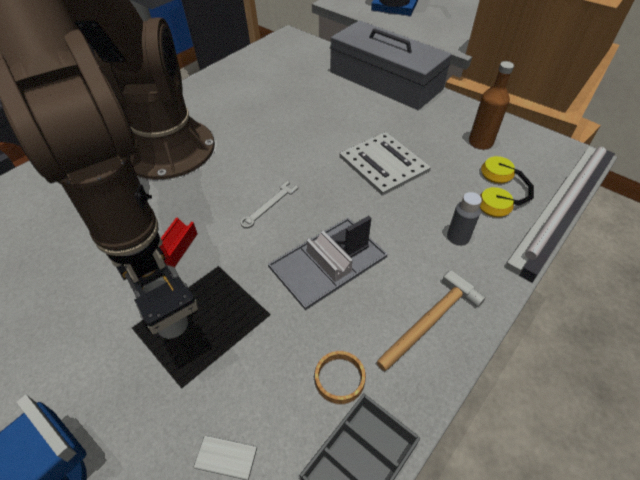

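The tube hangs over the left part of the mat at (172,325). Lowering it.

Request:
{"name": "apply_moves", "arguments": {"targets": [1,0,0.001,0.035,0,1,0,0.001,0.035,0,1,0,0,0.025,0,1,0,0,0.012,0,1,0,0,0.006,0,1,0,0,0,0]}}

```text
clock: 8.43
position: [0.4744, -0.3426, 0.0731]
ee_rot: [2.474, 1.936, 0.0]
force: [0.3, -0.1, -3.8]
width: 0.598
```

Request:
{"name": "apply_moves", "arguments": {"targets": [1,0,0,0.003,0,1,0,0,0.002,0,1,0,0,0,0]}}

```text
clock: 8.8
position: [0.4744, -0.3427, 0.0715]
ee_rot: [2.473, 1.936, 0.0]
force: [-1.4, -0.3, 0.4]
width: 0.593
```

Weight is off. Release and rise.

Request:
{"name": "apply_moves", "arguments": {"targets": [0.3,0,0,0,0,0,0,0,0,0,0,0,0,0,0,0,0,0,0,0,0,0,0,-0.06,0,0,0,0,-0.12,0,0,0,0,-0.12,0,0,0,0,0,0]}}

```text
clock: 9.8
position: [0.4765, -0.3435, 0.1951]
ee_rot: [2.468, 1.932, 0.004]
force: [0.4, -0.8, -0.7]
width: 0.998
```

```bash
python3 look.py w4;  python3 -c "
from h import *
go(.609,.0385,.19,psi=np.radians(76.3))"
```

```text
9.8 [ 0.4765 -0.3435  0.1951] 76.1 [ 0.84  0.44 -0.43  1.69  0.2   1.05  0.1 ] 0.9983891701911315 [ 0.4 -0.8 -0.7]
total tool shift m [0.4025 0.0382 0.0023] rows 9 share/row [0.1118 0.0106 0.0006] yaw deg 76.1
turn deg about tool z -0.2 share total -0.0023
```

View pics/w4.png

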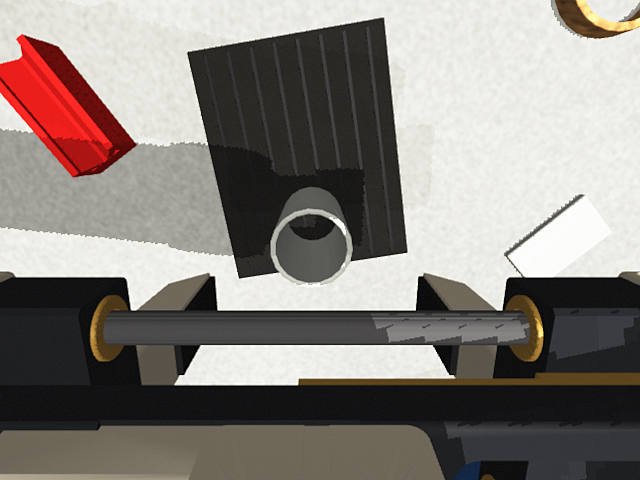

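The tube stands on the mat at (312,246), upright. Next, the angle plate.

Request:
{"name": "apply_moves", "arguments": {"targets": [0,0.1118,0.0106,0,0,0,0.1118,0.0106,0,0,0,0.1118,0.0106,0,0,0,0.1118,0.0106,0,0,0,0.1118,0.0106,0,0,0,0.1118,0.0106,0,0,0,0.1118,0.0106,0,0,0,0.09,0.0106,0,0,0,0.045,0.0106,0,-0.002,0,0,0,0,0]}}

```text
clock: 11.1
position: [0.5993, 0.0052, 0.1901]
ee_rot: [-2.468, -1.942, 0.002]
force: [-0.2, -0.4, -0.2]
width: 0.999
```

```bash
python3 -c "
from h import *
W=wcam('w4'); X=unproj(W,[(188,52),(384,18),(407,252),(239,278)],.004);print(X.round(4).tolist(),X.mean(0)); print(unproj(W,[(312,246)],.114))"; python3 look.py w5;  python3 -c "
from h import *
go(.609,.0385,.15,psi=np.radians(76.3))"
```

```text
[[0.4055, -0.1807, 0.004], [0.573, -0.1952, 0.004], [0.5552, -0.4022, 0.004], [0.3874, -0.3883, 0.004]] [ 0.48028746 -0.29158381  0.004     ]
[[ 0.47448031 -0.34227726  0.114     ]]
11.1 [0.5993 0.0052 0.1901] 76.39 [ 0.25  0.48 -0.5   1.65  0.25  1.08 -0.56] 0.9992559027620463 [-0.2 -0.4 -0.2]
total tool shift m [0.0364 0.0014 0.0401] rows 2 share/row [0.0455 0.0018 0.0502] yaw deg 76.28
turn deg about tool z -0.02 share total -0.0003
```

View pics/w5.png

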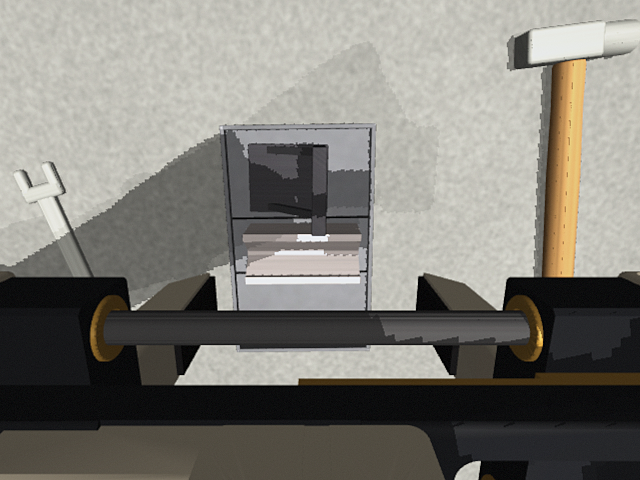

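```bash
python3 -c "
from h import *
W=wcam('w5'); X=unproj(W,[(312,145),(327,145),(327,234),(312,237)],.1);print(X.round(4).tolist(),X.mean(0))
print('foot',unproj(W,[(249,145),(251,212)],.015).round(4).tolist())"
```

```text
[[0.612, 0.0702, 0.1], [0.6215, 0.0679, 0.1], [0.6079, 0.0101, 0.1], [0.5974, 0.0105, 0.1]] [0.60970862 0.03970246 0.1       ]
foot [[0.5575, 0.0818, 0.015], [0.5427, 0.0246, 0.015]]
```

Request:
{"name": "apply_moves", "arguments": {"targets": [0,0.0455,0.0018,0.0502,0,0,0.0455,0.0018,0.0502,0,0,0,0,0.07,0,0,0,0,0.07,0,0,0,0,0.045,0,0,0,0,0.02,0,0,0,0,0,0]}}

```text
clock: 12.02
position: [0.6095, 0.0391, 0.0689]
ee_rot: [2.471, 1.94, -0.001]
force: [0.3, -0.1, -0.2]
width: 1.0
```

```bash
python3 look.py w6;  python3 -c "
from h import *
go(.6095,.039,.067,psi=np.radians(76.3))"
```

```text
12.025 [0.6095 0.0391 0.0689] 76.25 [ 0.15  0.62 -0.45  1.74  0.35  0.85 -0.69] 1.0001289839278413 [ 0.3 -0.1 -0.2]
total tool shift m [-0.0005 -0.0003  0.0024] rows 1 share/row [-0.0011 -0.0006  0.0061] yaw deg 76.27
turn deg about tool z -0.03 share total -0.0003
```

View pics/w6.png

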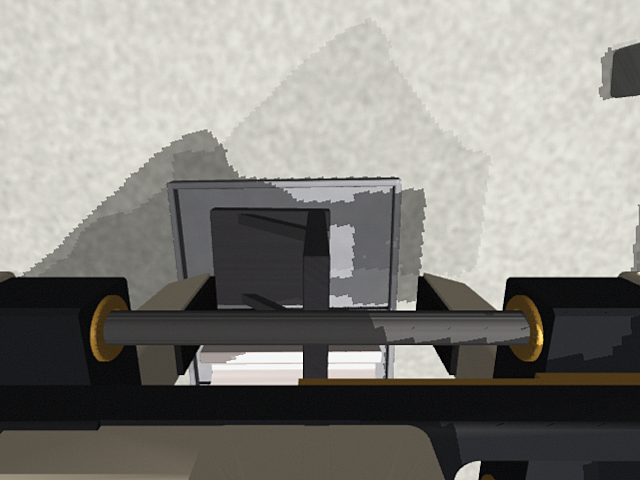

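Leg centred between the pads at column 316. Grip and lift.

Request:
{"name": "apply_moves", "arguments": {"targets": [0,0,0,0.002,0,1,0,0,0,0,1,0,0,0,0,1,0,0,0,0,1,0,0,0,0,1,0,0,0,0,1,0,0,0,0,1,0,0,0,0,1,0,0,0,0], "grip_force": 50}}

```text
clock: 13.2
position: [0.6095, 0.0396, 0.0681]
ee_rot: [2.471, 1.94, -0.0]
force: [-0.3, 0.0, -0.2]
width: 0.177
```

Request:
{"name": "apply_moves", "arguments": {"targets": [1,0,0,0,0,1,0,0,0,0]}}

```text
clock: 13.45
position: [0.6094, 0.0396, 0.0681]
ee_rot: [2.471, 1.94, -0.0]
force: [-0.5, 0.7, -0.3]
width: 0.107
```

Request:
{"name": "apply_moves", "arguments": {"targets": [1,0,0,0,0,1,0,0,0,0,1,0,0,-0.03,0,1,0,0,-0.06,0,1,0,0,-0.08,0,1,0,0,-0.06,0,1,0,0,0,0]}}

```text
clock: 14.32
position: [0.6106, 0.04, 0.1622]
ee_rot: [2.469, 1.939, 0.005]
force: [0.4, -0.2, -4.9]
width: 0.106
```

```bash
python3 look.py w7;  python3 - <<'E'
from h import *
# mat centre (.4803,-.2916), x axis -5deg; angle origin goes to local y=+50 -> then tcp = origin + 27mm along angle x (+ grasp offset)
c=np.array([.4803,-.2916]); y=np.array([np.sin(np.radians(5)),np.cos(np.radians(5))])
o=c+.05*y; print(o); a=np.radians(-13.7); t=o+np.array([.6094-.5832,.0396-.0455]); print(t)
go(t[0],t[1],.16)
cv2.imwrite("pics/s7.png",eyes.get_image("scene")[:,:,::-1])
E
```

```text
14.325 [0.6106 0.04   0.1622] 76.28 [ 0.18  0.52 -0.49  1.66  0.28  1.03 -0.64] 0.1064362682163951 [ 0.4 -0.2 -4.9]
[ 0.48465779 -0.24179027]
[ 0.51085779 -0.24769027]
total tool shift m [-0.3025 -0.0279  0.0005] rows 7 share/row [-0.108  -0.01    0.0002] yaw deg 76.28
```

View pics/s7.png

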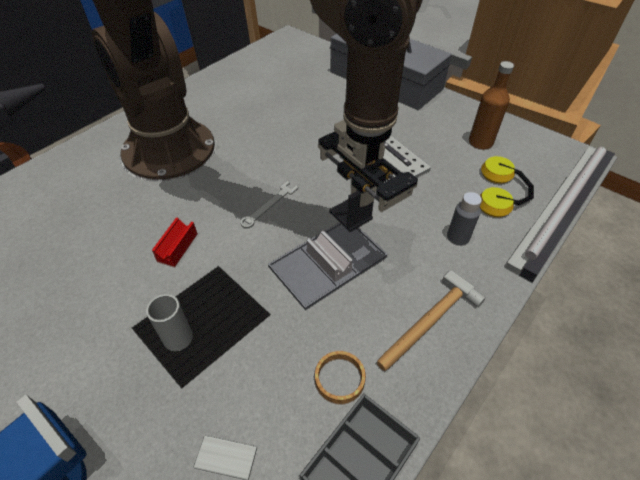

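The angle plate is held and clear of the tray. The tube stands on the mat at (170,322) and the V-block is undisturbed. Next I carry the angle plate to the mat.

Request:
{"name": "apply_moves", "arguments": {"targets": [1,-0.05,-0.005,0,0,1,-0.1,-0.009,0,0,1,-0.108,-0.01,0,0,1,-0.108,-0.01,0,0,1,-0.108,-0.01,0,0,1,-0.108,-0.01,0,0,1,-0.1,-0.009,0,0,1,-0.05,-0.005,0,0,1,-0.024,-0.002,0,0,1,0,0,0,0,1,0,0,0,0]}}

```text
clock: 15.8
position: [0.5112, -0.2458, 0.1601]
ee_rot: [-2.468, -1.943, -0.001]
force: [-0.1, 0.7, -3.6]
width: 0.106
```

```bash
python3 -c "
from h import *
go(.5109,-.2477,.0685)"
```

```text
total tool shift m [-0.002   0.0001  0.0916] rows 3 share/row [-0.0016  0.0001  0.0763] yaw deg 76.42
```

Request:
{"name": "apply_moves", "arguments": {"targets": [1,-0.001,0,0.07,0,1,-0.001,0,0.07,0,1,0,0,0.05,0,1,0,0,0.025,0,1,0,0,0.01,0,1,0,0,0,0,1,0,0,0,0]}}

```text
clock: 16.68
position: [0.511, -0.2484, 0.0708]
ee_rot: [2.47, 1.94, 0.001]
force: [0.4, 0.3, -4.2]
width: 0.103
```

Request:
{"name": "apply_moves", "arguments": {"targets": [1,0,0,0.004,0,1,0,0,0.003,0,1,0,0,0,0]}}

```text
clock: 17.05
position: [0.5103, -0.2483, 0.0672]
ee_rot: [-2.471, -1.94, 0.0]
force: [-0.3, -0.7, -3.3]
width: 0.106
```

Request:
{"name": "apply_moves", "arguments": {"targets": [1,0,0,0.002,0,1,0,0,0.001,0,1,0,0,0,0]}}

```text
clock: 17.42
position: [0.5105, -0.2483, 0.067]
ee_rot: [2.47, 1.94, -0.0]
force: [-2.9, 1.1, 7.4]
width: 0.108
```

Request:
{"name": "apply_moves", "arguments": {"targets": [1,0,0,-0.001,0,0.8,0,0,0,0,0.5,0,0,0,0,0,0,0,0,0,0,0,0,0,0,0,0,0,0,0,0,0,0,-0.05,0,0,0,0,-0.1,0,0,0,0,-0.15,0,0,0,0,-0.08,0,0,0,0,0,0]}}

```text
clock: 18.8
position: [0.512, -0.2487, 0.2214]
ee_rot: [2.467, 1.937, 0.004]
force: [0.0, -0.8, -0.4]
width: 0.996
```

```bash
python3 look.py w8;  python3 - <<'E'
from h import *
go(.5806,-.0209,.2,psi=np.radians(-13.3))
go(.5806,-.0209,.2,psi=np.radians(166.7))
E
```

```text
18.8 [ 0.512  -0.2487  0.2214] 76.28 [ 0.71  0.39 -0.48  1.69  0.2   1.1  -0.07] 0.995989547388804 [ 0.  -0.8 -0.4]
total tool shift m [0.2377 0.0137 0.0193] rows 6 share/row [0.099  0.0057 0.008 ] yaw deg 76.28
turn deg about tool z 89.58 share total 0.9953
total tool shift m [0.2377 0.0137 0.0193] rows 6 share/row [0.099  0.0057 0.008 ] yaw deg 76.28
turn deg about tool z -90.42 share total -1.0047
```

View pics/w8.png

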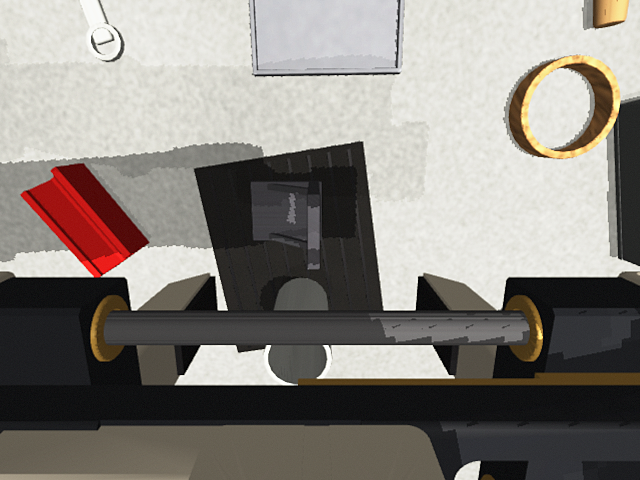

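Both stand upright on the mat, angle plate at (286,222) and tube at (300,330), fingers clear. Next, the V-block: I move over it and turn the jaws across its width.

Request:
{"name": "apply_moves", "arguments": {"targets": [0,0.099,0.0057,0.008,0,0,0.099,0.0057,0.008,0,0,0.099,0.0057,0.008,0,0,0.099,0.0057,0.008,0,0,0.099,0.0057,0.008,0,0,0.099,0.0057,0.008,0,0,0,0,0,-0.1116,0,0,0,0,-0.1116,0,0,0,0,-0.1116,0,0,0,0,-0.1116,0,0,0,0,-0.1116,0,0,0,0,-0.1116,0,0,0,0,-0.1116,0,0,0,0,-0.1116,0,0,0,0,-0.1116,0,0,0,0,0]}}

```text
clock: 20.85
position: [0.5792, -0.0209, 0.1977]
ee_rot: [-0.365, -3.118, -0.001]
force: [-0.2, -0.1, 1.1]
width: 1.001
```

```bash
python3 look.py w9;  python3 - <<'E'
from h import *
go(.5806,-.0209,.08,psi=np.radians(166.7))
E
```

```text
20.85 [ 0.5792 -0.0209  0.1977] 166.63 [ 0.55  0.55 -0.9   1.67  0.46  1.16  0.87] 1.0006710673996304 [-0.2 -0.1  1.1]
total tool shift m [-0.0015  0.0002  0.118 ] rows 3 share/row [-0.0013  0.0002  0.0983] yaw deg 166.47
turn deg about tool z -0.23 share total -0.0025
```

View pics/w9.png

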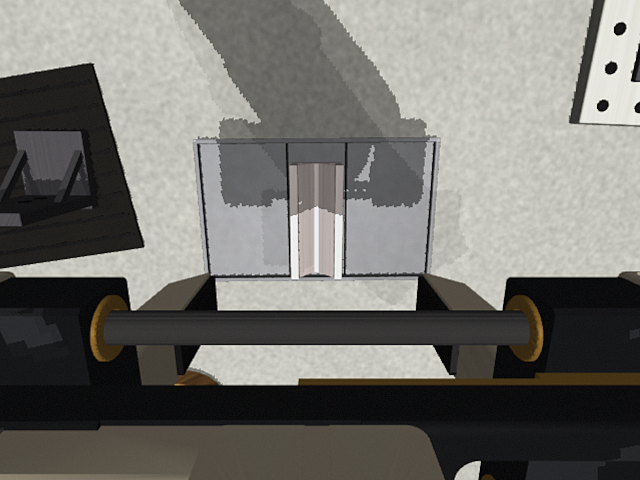

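Run:
```python
from h import *
W=wcam('w9'); print(unproj(W,[(292,163),(343,163),(341,278),(291,278)],.047).round(4).tolist(),unproj(W,[(292,163),(343,163),(341,278),(291,278)],.047).mean(0)); print(proj(W,[[.629,-.032,.047],[.532,-.0096,.047],[.5806,-.0209,.047]]))
```

```text
[[0.5259, -0.0274, 0.047], [0.5356, 0.013, 0.047], [0.6326, -0.0099, 0.047], [0.6224, -0.0529, 0.047]] [ 0.57914215 -0.0192894   0.047     ]
[[315.74613282 279.65569614]
 [314.94101515 165.22285382]
 [315.27268873 224.89446043]]
```

The V-block spans (291–343, 163–278), which agrees with the earlier fix to 1.5 mm. Descend and grip.

Request:
{"name": "apply_moves", "arguments": {"targets": [0,-0.001,0,0.1,0,0,-0.001,0,0.1,0,0,0,0,0.1,0,0,0,0,0.08,0,0,0,0,0.04,0,0,0,0,0.015,0,0,0,0,0,0,0,0,0,0,0]}}

```text
clock: 21.9
position: [0.5816, -0.0208, 0.0264]
ee_rot: [0.365, 3.119, 0.0]
force: [0.7, -0.7, 0.4]
width: 1.002
```

```bash
python3 look.py w10;  python3 - <<'E'
from h import *
go(.580,-.0205,.018,psi=np.radians(166.7))
E
```

```text
21.9 [ 0.5816 -0.0208  0.0264] 166.66 [ 0.46  0.73 -0.76  1.83  0.66  0.85  0.7 ] 1.0024404462031284 [ 0.7 -0.7  0.4]
total tool shift m [0.0016 0.     0.0083] rows 1 share/row [0.0039 0.     0.0208] yaw deg 166.66
turn deg about tool z -0.04 share total -0.0005
```

View pics/w10.png

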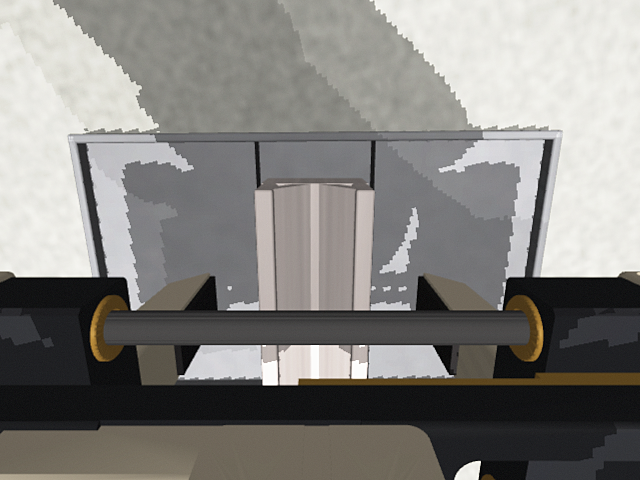

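The V-block is centred between the open fingers (columns 256–373). Go down 8 mm and close.

Request:
{"name": "apply_moves", "arguments": {"targets": [0,0.003,0,0.019,0,0,0,0,0,0,1,0,0,0,0,1,0,0,0,0,1,0,0,0,0,1,0,0,0,0,1,0,0,0,0,1,0,0,0,0,1,0,0,0,0], "grip_force": 35}}

```text
clock: 23.08
position: [0.5796, -0.0207, 0.0177]
ee_rot: [0.364, 3.12, -0.0]
force: [-0.4, 0.9, 0.4]
width: 0.488
```

Run:
```python
from h import *
o=arm.observe();print(o["position"],yaw(o)*57.3,o["width"]*92, o["force"])
import cv2
cv2.imwrite("pics/d11.png",cv2.resize(eyes.get_image("side")[140:320,230:470,::-1],None,fx=3,fy=3))
```

```text
[ 0.57964172 -0.02070779  0.01771017] 166.69321067752426 44.89977574948253 [-0.42416076  0.91725714  0.3781706 ]
```

View pics/d11.png

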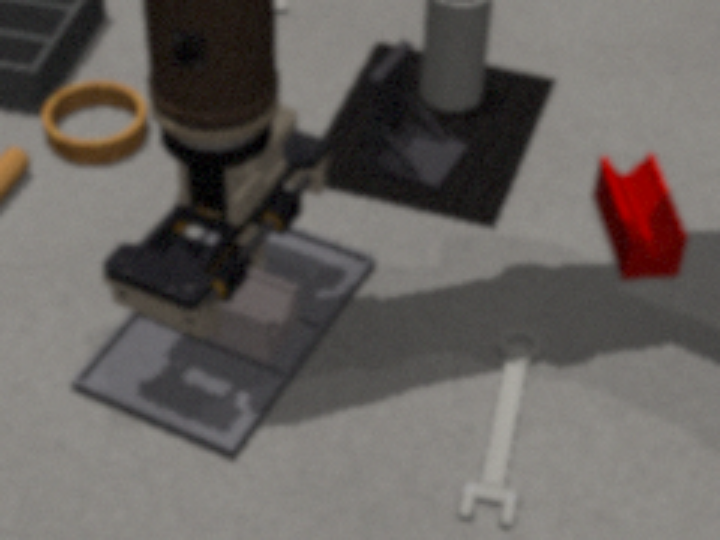

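Gripped (44.9 mm). Lift, then move near the plate to view it.

Request:
{"name": "apply_moves", "arguments": {"targets": [1,0,0,-0.03,0,1,0,0,-0.07,0,1,0,0,-0.1,0,1,0,0,-0.1,0,1,0,0,-0.1,0,1,0,0,-0.1,0,1,0,0,0,0]}}

```text
clock: 24.0
position: [0.5811, -0.0197, 0.2213]
ee_rot: [0.363, 3.115, 0.001]
force: [-0.1, -0.2, -3.6]
width: 0.489
```

Run:
```python
from h import *
o=arm.observe();print(o["width"]*92,o["force"])
go(.565,.295,.22,psi=np.radians(164))
```

```text
44.97094677332595 [-0.0867347  -0.15669226 -3.5522206 ]
total tool shift m [0.088  0.3026 0.0012] rows 8 share/row [0.0275 0.0946 0.0004] yaw deg 166.71
turn deg about tool z 2.71 share total 0.0301
```

Request:
{"name": "apply_moves", "arguments": {"targets": [1,0.0138,0.0473,0,0,1,0.0275,0.0946,0,0,1,0.0275,0.0946,0,0,1,0.0275,0.0946,0,0,1,0.0275,0.0946,0,0,1,0.0275,0.0946,0,0,1,0.0275,0.0946,0,0,1,0.0275,0.0946,0,0,1,0.0138,0.0473,0,0.03,1,0,0,0,0,1,0,0,0,0]}}

```text
clock: 25.38
position: [0.563, 0.2937, 0.2165]
ee_rot: [-0.436, -3.11, 0.003]
force: [-0.2, -1.0, -3.3]
width: 0.486
```

```bash
python3 look.py w12
```

```text
25.375 [0.563  0.2937 0.2165] 164.04 [-0.03  0.61 -0.87  1.51  0.48  1.25  0.33] 0.486201836415921 [-0.2 -1.  -3.3]
```

View pics/w12.png

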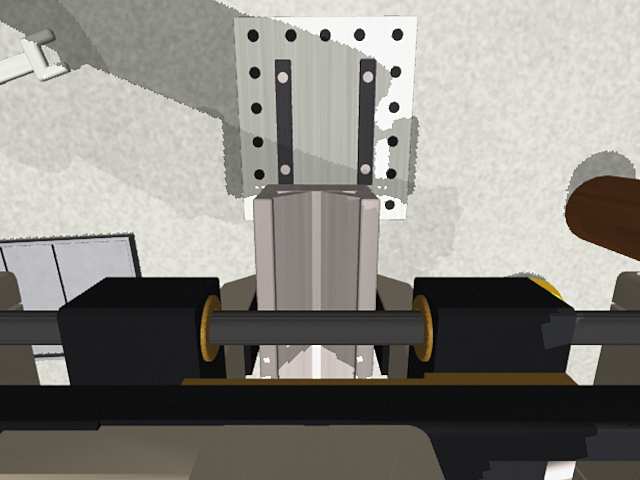

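The plate is ahead, with strip screws at (283,77), (285,170), (368,77) and (365,170). Plate corners are at (234,17), (417,16), (406,218) and (245,218). The V-block is level in the grip.

Run:
```python
from h import *
W=wcam('w12')
e=lambda a,b:(round(float(np.linalg.norm(b-a)),4),round(float(np.degrees(np.arctan2(*(b-a)[::-1]))),2))
A=unproj(W,[(283,77),(285,170),(365,170),(368,77)],.021)[:,:2]; print(A.mean(0),e(A[0],A[1]),e(A[3],A[2]),e(A[0],A[3]),e(A[1],A[2]))
B=unproj(W,[(234,17),(245,218.5),(406.5,218.5),(417,16)],.015)[:,:2]; print(B.mean(0),e(B[0],B[1]),e(B[3],B[2]),e(B[0],B[3]),e(B[1],B[2]))
# block front top edge in hand: top z = tcp + 0.0293
z=.2165+.047-.0177
C=unproj(W,[(254,197),(378,197)],z)[:,:2]; print("block front",C,e(C[0],C[1]), "pred", np.array([.563,.2937])+.05*np.array([np.cos(np.radians(164)),np.sin(np.radians(164))]))
n=A.mean(0)*.5+B.mean(0)*.5
go(n[0],n[1],.08,psi=np.radians(164))
```

```text
[0.48732162 0.32462949] (0.0809, -15.95) (0.0808, -15.88) (0.0749, 74.03) (0.0749, 74.05)
[0.48667773 0.32528747] (0.1775, -15.73) (0.1781, -15.27) (0.1577, 74.3) (0.1592, 74.06)
block front [[0.50936935 0.28767521]
 [0.52118658 0.32904508]] (0.043, 74.06) pred [0.51493692 0.30748187]
total tool shift m [0.0821 0.0096 0.1368] rows 4 share/row [0.0513 0.006  0.0855] yaw deg 163.99
turn deg about tool z -0.01 share total -0.0002
```

Request:
{"name": "apply_moves", "arguments": {"targets": [1,0.0513,0.006,0.04,0,1,0.0513,0.006,0.05,0,1,0.0513,0.006,0.05,0,1,0.0513,0.006,0.05,0,1,0,0,0.05,0,1,0,0,0.05,0,1,0,0,0.03,0,1,0,0,0,0,1,0,0,0,0]}}

```text
clock: 26.55
position: [0.4879, 0.3264, 0.0902]
ee_rot: [0.438, 3.11, 0.001]
force: [-0.5, 0.5, -3.3]
width: 0.485
```

```bash
python3 look.py w13
python3 - <<'E'
from h import *
go(.4871,.325,.0277,psi=np.radians(164.1))
E
```

```text
26.55 [0.4879 0.3264 0.0902] 163.97 [-0.13  0.66 -0.82  1.77  0.58  0.96  0.1 ] 0.48522831163521585 [-0.5  0.5 -3.3]
total tool shift m [ 0.0004 -0.0017  0.0626] rows 2 share/row [ 0.0005 -0.0022  0.0783] yaw deg 163.97
turn deg about tool z -0.13 share total -0.0014
```

View pics/w13.png

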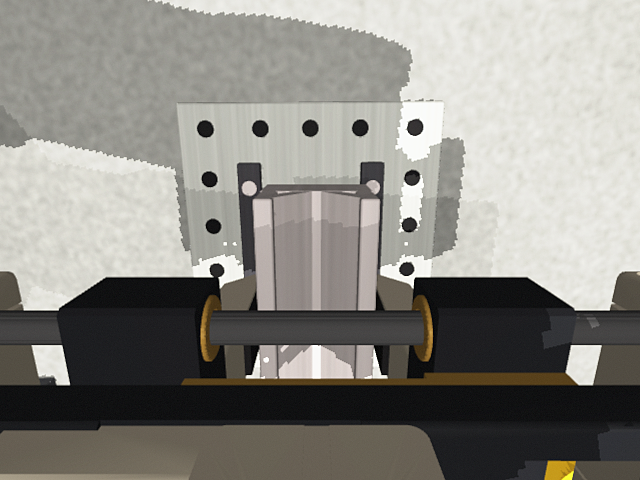

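Run:
```python
from h import *
W=wcam('w13')
A=unproj(W,[(249,188),(373,187)],.021)[:,:2]; m=A.mean(0); d=np.array([np.cos(np.radians(-15.9)),np.sin(np.radians(-15.9))]); print(A,m+.0408*d)
go(*(m+.0408*d),.0277,psi=np.radians(164.1))
```

```text
[[0.43818422 0.29926618]
 [0.45846034 0.37200106]] [0.48756133 0.32445609]
total tool shift m [-0.0002 -0.0021  0.0626] rows 2 share/row [-0.0002 -0.0027  0.0783] yaw deg 163.97
turn deg about tool z -0.13 share total -0.0014
```

Request:
{"name": "apply_moves", "arguments": {"targets": [1,0,-0.005,0.02,-0.0014,1,0,0,0.04,0,1,0,0,0.04,0,1,0,0,0.03,0,1,0,0,0.015,0,1,0,0,0.005,0,1,0,0,0,0,1,0,0,0,0]}}

```text
clock: 27.6
position: [0.4872, 0.3244, 0.0301]
ee_rot: [0.434, 3.111, 0.001]
force: [0.7, 0.6, -2.9]
width: 0.486
```

```bash
python3 look.py w14
python3 - <<'E'
from h import *
go(.4874,.3248,.0277,psi=np.radians(164.1))
E
```

```text
27.6 [0.4872 0.3244 0.0301] 164.11 [-0.17  0.73 -0.76  1.82  0.65  0.86  0.04] 0.4859681305496195 [ 0.7  0.6 -2.9]
total tool shift m [-0.0002  0.0005  0.0024] rows 1 share/row [-0.0005  0.0012  0.006 ] yaw deg 164.11
turn deg about tool z 0.01 share total 0.0001
```

View pics/w14.png

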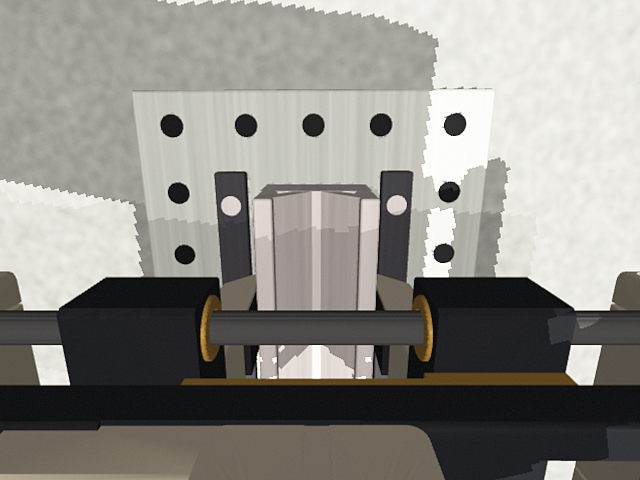

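Screws at (231,206) and (397,206) are symmetric about the block at column 315. Lower the last 2.5 mm.

Request:
{"name": "apply_moves", "arguments": {"targets": [1,0,0,0.003,0,1,0,0,0.003,0,1,0,0,0,0,1,0,0,0,0]}}

```text
clock: 28.15
position: [0.487, 0.3242, 0.0277]
ee_rot: [0.434, 3.111, -0.0]
force: [-1.2, -2.3, 6.1]
width: 0.487
```

Request:
{"name": "apply_moves", "arguments": {"targets": [0.45,0,0,-0.001,0,0.4,0,0,0,0,0,0,0,0,0,0,0,0,0,0,0,0,0,0,0,0,0,0,-0.05,0,0,0,0,-0.1,0,0,0,0,-0.12,0,0,-0.06,0,-0.12,0,0,-0.1,0,-0.06,0,0,0,0,0,0]}}

```text
clock: 29.52
position: [0.5521, 0.3057, 0.2109]
ee_rot: [0.441, 3.106, 0.004]
force: [-0.7, -0.5, -0.3]
width: 1.002
```

```bash
python3 look.py w15
python3 - <<'E'
from h import *
go(.4744,-.3427,.19,psi=np.radians(76.3))
E
```

```text
29.525 [0.5521 0.3057 0.2109] 163.84 [-0.05  0.6  -0.87  1.53  0.48  1.23  0.3 ] 1.0019156814390204 [-0.7 -0.5 -0.3]
total tool shift m [-0.1068 -0.6446  0.0184] rows 15 share/row [-0.0178 -0.1074  0.0031] yaw deg 163.98
turn deg about tool z 87.68 share total 0.9742
```

View pics/w15.png

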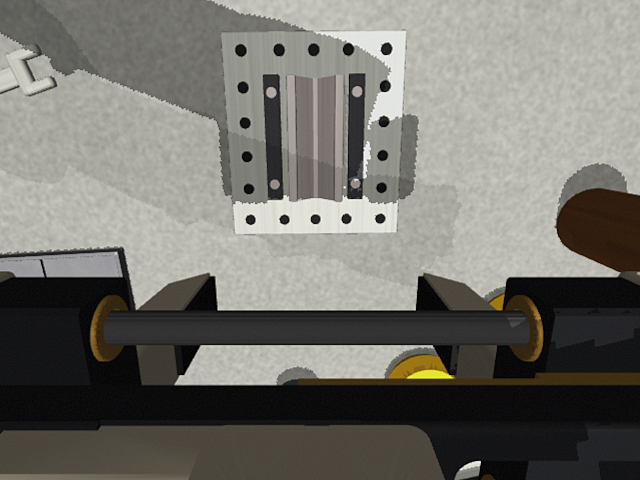

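The V-block lies centred between the strips at (314,138). Next is the angle plate: it goes back first because its path crosses the tube's place. Its grasp point on the mat is (.5105,-.2483).

Run:
```python
from h import *
W=wcam('w15')
A=unproj(W,[(287,76),(344,76),(337,199),(291,199)],.057)[:,:2]; print(A.mean(0),A)
go(.5,-.30,.21,psi=np.radians(76.3))
```

```text
[0.48746609 0.32482215] [[0.43536933 0.31760101]
 [0.44763974 0.36004105]
 [0.53883512 0.32944473]
 [0.52802018 0.2922018 ]]
total tool shift m [-0.1196 -0.5965 -0.0015] rows 14 share/row [-0.0214 -0.1065 -0.0003] yaw deg 163.98
turn deg about tool z 87.68 share total 0.9742
```

Request:
{"name": "apply_moves", "arguments": {"targets": [0,-0.0214,-0.1065,0,0,0,-0.0214,-0.1065,0,0,0,-0.0214,-0.1065,0,0,0,-0.0214,-0.1065,0,0,0,-0.0214,-0.1065,0,0,0,-0.0214,-0.1065,0,0,0,-0.0214,-0.1065,0,0,0,-0.0214,-0.1065,0,0,0,-0.0214,-0.1065,0,0,0,-0.0214,-0.1065,0,0,0,-0.0214,-0.1065,0,0,0,-0.0214,-0.1065,0,0,0,-0.0214,-0.1065,0,0,0,-0.0214,-0.1065,0,0,0,0,0,0,0]}}

```text
clock: 31.45
position: [0.4987, -0.3026, 0.2069]
ee_rot: [-0.441, -3.109, 0.0]
force: [0.2, 1.0, 0.1]
width: 0.998
```

Request:
{"name": "apply_moves", "arguments": {"targets": [0,0,0,0,0.1082,0,0,0,0,0.1082,0,0,0,0,0.1082,0,0,0,0,0.1082,0,0,0,0,0.1082,0,0,0,0,0.1082,0,0,0,0,0.1082,0,0,0,0,0.1082,0,0,0,0,0.1082,0,0,0,0,0]}}

```text
clock: 32.7
position: [0.5005, -0.2975, 0.2078]
ee_rot: [-2.464, -1.948, -0.0]
force: [0.2, -0.2, 0.8]
width: 1.001
```

```bash
python3 look.py w16
python3 - <<'E'
from h import *
go(.5105,-.2483,.15,psi=np.radians(76.3))
E
```

```text
32.7 [ 0.5005 -0.2975  0.2078] 76.67 [ 0.81  0.44 -0.52  1.67  0.24  1.1  -0.01] 1.0006135737073 [ 0.2 -0.2  0.8]
total tool shift m [ 0.0506 -0.0015  0.0578] rows 2 share/row [ 0.0632 -0.0019  0.0722] yaw deg 76.8
turn deg about tool z 0.5 share total 0.0056
```

View pics/w16.png

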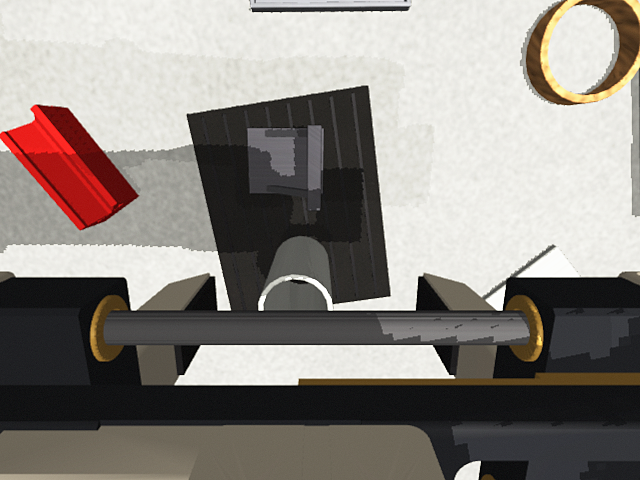

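Both still stand on the mat, angle plate at (285,165) and tube at (297,275). Down to the leg.

Request:
{"name": "apply_moves", "arguments": {"targets": [0,0.0632,-0.0019,0.04,0.0056,0,0.0632,-0.0019,0.06,0,0,0,0,0.07,0,0,0,0,0.07,0,0,0,0,0.06,0,0,0,0,0.03,0,0,0,0,0.015,0,0,0,0,0,0,0,0,0,0,0]}}

```text
clock: 33.88
position: [0.5115, -0.2504, 0.0705]
ee_rot: [2.475, 1.933, 0.001]
force: [-0.7, 0.0, -0.5]
width: 1.001
```

```bash
python3 look.py w17
python3 - <<'E'
from h import *
go(.5105,-.2483,.067,psi=np.radians(76.3))
E
```

```text
33.875 [ 0.5115 -0.2504  0.0705] 75.98 [ 0.69  0.57 -0.47  1.85  0.35  0.8  -0.2 ] 1.0012314357813439 [-0.7  0.  -0.5]
total tool shift m [ 0.0018 -0.0015  0.0035] rows 1 share/row [ 0.0046 -0.0037  0.0087] yaw deg 75.98
turn deg about tool z -0.32 share total -0.0036
```

View pics/w17.png

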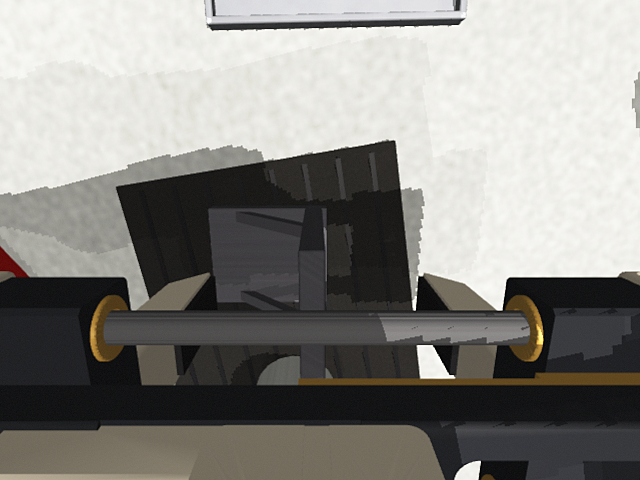

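Leg between the pads at column 312. Fine correction, then grip.

Request:
{"name": "apply_moves", "arguments": {"targets": [0,0.0046,-0.0037,0.0085,-0.0036,0,0,0,0,0,1,0,0,0,0,1,0,0,0,0,1,0,0,0,0,1,0,0,0,0,1,0,0,0,0,1,0,0,0,0,1,0,0,0,0,1,0,0,0,0,1,0,0,0,0,1,0,0,0,0,1,0,0,0,0], "grip_force": 50}}

```text
clock: 35.55
position: [0.5101, -0.2482, 0.0662]
ee_rot: [2.471, 1.94, 0.0]
force: [1.0, 0.1, -1.7]
width: 0.105
```

Run:
```python
from h import *
o=arm.observe();print(o["position"],yaw(o)*57.3,o["width"]*92, o["force"])
```

```text
[ 0.51007087 -0.24816204  0.06624488] 76.29835945412545 9.62524121882185 [ 1.01312729  0.09385491 -1.68491459]
```

Request:
{"name": "apply_moves", "arguments": {"targets": [1,0,0,-0.03,0,1,0,0,-0.06,0,1,0,0,-0.08,0,1,0,0,-0.06,0,1,0,0,0,0]}}

```text
clock: 36.17
position: [0.511, -0.2484, 0.1603]
ee_rot: [2.468, 1.938, 0.002]
force: [-0.0, -1.0, -5.4]
width: 0.108
```

Run:
```python
from h import *
go(.609,.0397,.16,psi=np.radians(76.3))
```

```text
total tool shift m [3.031e-01 2.690e-02 1.000e-04] rows 7 share/row [1.083e-01 9.600e-03 1.000e-04] yaw deg 76.28
turn deg about tool z -0.02 share total -0.0002
```

Request:
{"name": "apply_moves", "arguments": {"targets": [1,0.05,0.0045,0,0,1,0.1,0.009,0,0,1,0.108,0.0096,0,0,1,0.108,0.0096,0,0,1,0.108,0.0096,0,0,1,0.108,0.0096,0,0,1,0.1,0.009,0,0,1,0.05,0.0045,0,0,1,0.026,0.002,0,0,1,0,0,0,0,1,0,0,0,0]}}

```text
clock: 37.55
position: [0.6078, 0.0381, 0.158]
ee_rot: [2.472, 1.937, -0.002]
force: [-0.2, -1.0, -4.0]
width: 0.106
```

```bash
python3 look.py w18
python3 - <<'E'
from h import *
go(.609,.0397,.075,psi=np.radians(76.3))
E
```

```text
37.55 [0.6078 0.0381 0.158 ] 76.17 [ 0.22  0.53 -0.54  1.66  0.31  1.03 -0.67] 0.10640299218491206 [-0.2 -1.  -4. ]
total tool shift m [0.0019 0.0008 0.0831] rows 2 share/row [0.0024 0.001  0.1039] yaw deg 76.17
turn deg about tool z -0.13 share total -0.0015
```

Request:
{"name": "apply_moves", "arguments": {"targets": [1,0.0045,0.001,0.04,-0.0015,1,0,0.001,0.06,0,1,0,0,0.06,0,1,0,0,0.035,0,1,0,0,0.01,0,1,0,0,0,0,1,0,0,0,0]}}

```text
clock: 38.48
position: [0.6099, 0.0417, 0.0771]
ee_rot: [2.468, 1.943, 0.002]
force: [0.1, 0.4, -3.9]
width: 0.105
```

Run:
```python
from h import *
go(.609,.0397,.0675,psi=np.radians(76.3))
cv2.imwrite("pics/w19.png",eyes.get_image("wrist")[:,:,::-1])
```

```text
total tool shift m [-0.0022 -0.0004  0.0096] rows 1 share/row [-0.0055 -0.001   0.024 ] yaw deg 76.42
turn deg about tool z 0.12 share total 0.0013
```

View pics/w19.png

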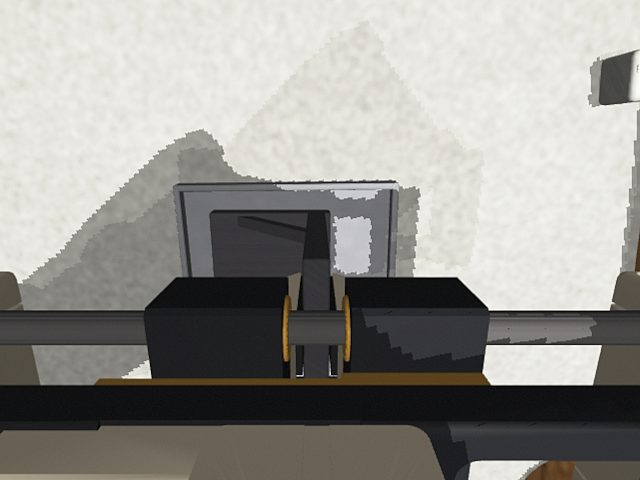

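The plate sits as it did at the start (compare with w6). Lower the rest with the small correction.

Request:
{"name": "apply_moves", "arguments": {"targets": [1,-0.0055,-0.001,0.008,0.001,1,0,0,0.008,0,1,0,0,0.004,0,1,0,0,0.002,0,1,0,0,0,0,1,0,0,0,0]}}

```text
clock: 39.28
position: [0.6084, 0.0396, 0.0675]
ee_rot: [2.47, 1.941, 0.0]
force: [-0.0, 0.3, -4.0]
width: 0.103
```

Request:
{"name": "apply_moves", "arguments": {"targets": [1,0,0,0.0025,0,1,0,0,0,0,1,0,0,0,0]}}

```text
clock: 39.65
position: [0.6086, 0.0396, 0.0673]
ee_rot: [2.469, 1.941, 0.001]
force: [-2.7, -1.4, 6.2]
width: 0.108
```

Request:
{"name": "apply_moves", "arguments": {"targets": [1,0,0,-0.001,0,0.8,0,0,0,0,0.5,0,0,0,0,0,0,0,0,0,0,0,0,0,0,0,0,0,0,0,0,0,0,-0.05,0,0,0,0,-0.1,0,0,0,0,-0.13,0,0,-0.08,0,-0.05,0,0,-0.08,0,0,0,0,0,0,0,0]}}

```text
clock: 41.15
position: [0.5931, -0.026, 0.2005]
ee_rot: [2.472, 1.935, -0.0]
force: [-0.2, 0.3, -0.1]
width: 1.0
```

```bash
python3 look.py w20
python3 - <<'E'
from h import *
go(.4744,-.3427,.19,psi=np.radians(76.3))
E
```

```text
41.15 [ 0.5931 -0.026   0.2005] 76.09 [ 0.34  0.47 -0.55  1.65  0.27  1.1  -0.53] 0.9997994946880916 [-0.2  0.3 -0.1]
total tool shift m [-0.338  -0.0394  0.0103] rows 8 share/row [-0.1056 -0.0123  0.0032] yaw deg 76.2
turn deg about tool z -0.1 share total -0.0011
```

View pics/w20.png

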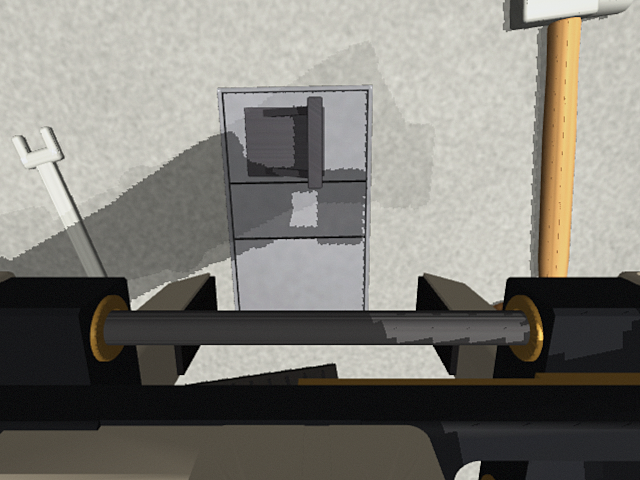

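The angle plate is back at (285,143), upright and square with the tray. I'll check its position numerically, then fetch the tube.

Run:
```python
from h import *
W=wcam('w20'); X=unproj(W,[(308,97),(322,97),(323,187),(308,189)],.1);print(X.mean(0)); print('foot',unproj(W,[(245,107),(247,178)],.015).round(4).tolist())
```

```text
[0.60858462 0.03878012 0.1       ]
foot [[0.5563, 0.0824, 0.015], [0.5403, 0.0231, 0.015]]
```

Request:
{"name": "apply_moves", "arguments": {"targets": [0,-0.1056,-0.0123,0,0,0,-0.1056,-0.0123,0,0,0,-0.1056,-0.0123,0,0,0,-0.1056,-0.0123,0,0,0,-0.1056,-0.0123,0,0,0,-0.1056,-0.0123,0,0,0,-0.1056,-0.0123,0,0,0,-0.07,-0.0123,0.01,0,0,-0.035,0,0.01,0,0,0,0,0,0,0,0,0,0,0]}}

```text
clock: 42.58
position: [0.4764, -0.3395, 0.1912]
ee_rot: [-2.467, -1.944, -0.002]
force: [-0.3, 0.5, 0.2]
width: 0.999
```

```bash
python3 look.py w21
python3 - <<'E'
from h import *
go(.4744,-.3425,.0715,psi=np.radians(76.3))
E
```

```text
42.575 [ 0.4764 -0.3395  0.1912] 76.47 [ 0.88  0.45 -0.49  1.69  0.24  1.06  0.07] 0.9989208531155 [-0.3  0.5  0.2]
total tool shift m [-0.0034 -0.0013  0.1197] rows 3 share/row [-0.0028 -0.0011  0.0997] yaw deg 76.48
turn deg about tool z 0.18 share total 0.002
```

View pics/w21.png

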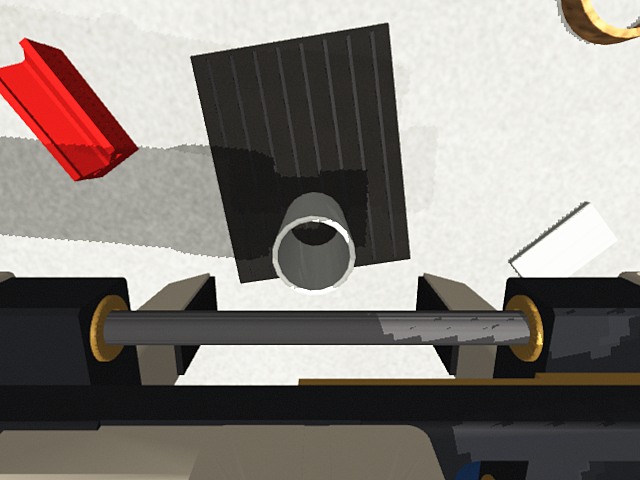

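The angle plate is within about 2 mm of its start. The tube is unchanged on the mat at (314,252). Descend and grip.

Request:
{"name": "apply_moves", "arguments": {"targets": [0,-0.008,-0.003,0.04,0.002,0,0,0,0.08,0,0,0,0,0.08,0,0,0,0,0.06,0,0,0,0,0.03,0,0,0,0,0.009,0,0,0,0,0,0,0,0,0,0,0,1,0,0,0,0,1,0,0,0,0,1,0,0,0,0,1,0,0,0,0,1,0,0,0,0,1,0,0,0,0], "grip_force": 30}}

```text
clock: 44.38
position: [0.4733, -0.3443, 0.0713]
ee_rot: [2.473, 1.937, 0.0]
force: [0.6, 0.2, -0.2]
width: 0.595
```

Run:
```python
from h import *
o=arm.observe();print(o["position"],yaw(o)*57.3,o["width"]*92, o["force"])
```

```text
[ 0.47332586 -0.34430333  0.07133448] 76.16113815239585 54.75797501406906 [ 0.55977045  0.16068877 -0.22166164]
```

Request:
{"name": "apply_moves", "arguments": {"targets": [1,0,0,-0.03,0,1,0,0,-0.06,0,1,0,0,-0.08,0,1,0,0,-0.04,0,1,0,0,0,0]}}

```text
clock: 45.0
position: [0.4738, -0.3446, 0.1563]
ee_rot: [2.472, 1.936, 0.001]
force: [-0.6, -0.4, -4.8]
width: 0.595
```

Run:
```python
from h import *
go(.569,-.082,.155,psi=np.radians(76.3))
```

```text
total tool shift m [0.2778 0.0296 0.0011] rows 7 share/row [0.0992 0.0106 0.0004] yaw deg 76.14
turn deg about tool z -0.16 share total -0.0017
```

Request:
{"name": "apply_moves", "arguments": {"targets": [1,0.05,0.0053,0,0,1,0.0992,0.0106,0,0,1,0.0992,0.0106,0,0,1,0.0992,0.0106,0,0,1,0.0992,0.0106,0,0,1,0.0992,0.0106,0,0,1,0.0992,0.0106,0,0,1,0.0492,0.0053,0,0,1,0,0,0,0,1,0,0,0,0]}}

```text
clock: 46.25
position: [0.5678, -0.0832, 0.1546]
ee_rot: [-2.474, -1.936, 0.003]
force: [0.1, 0.0, -3.9]
width: 0.597
```

```bash
python3 look.py w22
python3 - <<'E'
from h import *
go(.569,-.082,.0723,psi=np.radians(76.3))
E
```

```text
46.25 [ 0.5678 -0.0832  0.1546] 76.08 [ 0.43  0.48 -0.52  1.76  0.28  0.98 -0.45] 0.5971275554315193 [ 0.1  0.  -3.9]
total tool shift m [0.0019 0.0008 0.0825] rows 2 share/row [0.0023 0.001  0.1031] yaw deg 76.03
turn deg about tool z -0.27 share total -0.0029
```

View pics/w22.png

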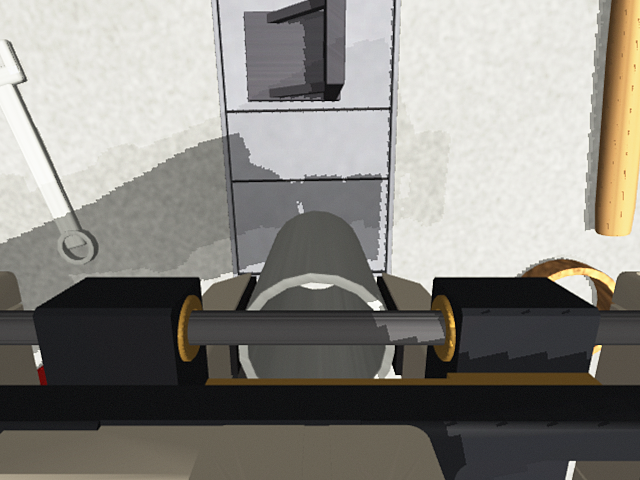

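Request:
{"name": "apply_moves", "arguments": {"targets": [1,0.003,0.001,0.04,0,1,0,0,0.06,0,1,0,0,0.05,0,1,0,0,0.03,0,1,0,0,0.01,0,1,0,0,0.004,0,1,0,0,0,0,1,0,0,0,0]}}

```text
clock: 47.3
position: [0.5696, -0.0806, 0.0782]
ee_rot: [2.472, 1.937, 0.001]
force: [0.3, 0.3, -3.1]
width: 0.594
```

Run:
```python
from h import *
go(.569,-.082,.0723,psi=np.radians(76.3))
```

```text
total tool shift m [-0.0015 -0.0003  0.0059] rows 1 share/row [-0.0037 -0.0008  0.0149] yaw deg 76.15
turn deg about tool z -0.15 share total -0.0016
```

Request:
{"name": "apply_moves", "arguments": {"targets": [1,-0.0037,-0.001,0.007,0,1,0,0,0.005,0,1,0,0,0.002,0,1,0,0,0,0,1,0,0,0,0]}}

```text
clock: 47.92
position: [0.5683, -0.0821, 0.0723]
ee_rot: [2.473, 1.937, -0.001]
force: [-3.6, -1.5, 3.6]
width: 0.593
```

Request:
{"name": "apply_moves", "arguments": {"targets": [0.3,0,0,0,0,0,0,0,0,0,0,0,0,0,0,0,0,0,0,0,0,0,0,-0.05,0,0,0,0,-0.1,0,0,0,0,-0.12,0,0,-0.08,0,-0.06,0,0,-0.1,0,-0.06,0,0,-0.1,0,0,0,0,0,0,0,0]}}

```text
clock: 49.3
position: [0.5406, -0.195, 0.2281]
ee_rot: [2.478, 1.929, -0.002]
force: [-0.0, -0.1, 0.5]
width: 0.993
```

```bash
python3 look.py w23
python3 - <<'E'
from h import *
a=eyes.get_image("scene");b=eyes.get_image("side")
cv2.imwrite("pics/s23.png",a[:,:,::-1]);cv2.imwrite("pics/d23.png",b[:,:,::-1])
E
```

```text
49.3 [ 0.5406 -0.195   0.2281] 75.81 [ 0.63  0.41 -0.52  1.66  0.22  1.13 -0.2 ] 0.9932519470255067 [-0.  -0.1  0.5]
```

View pics/w23.png

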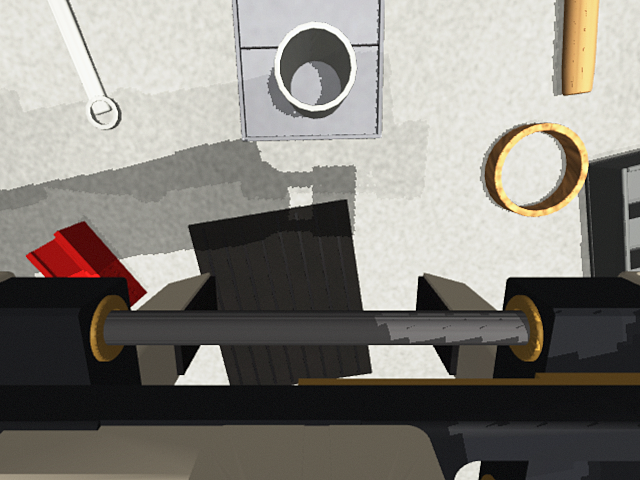

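View pics/s23.png

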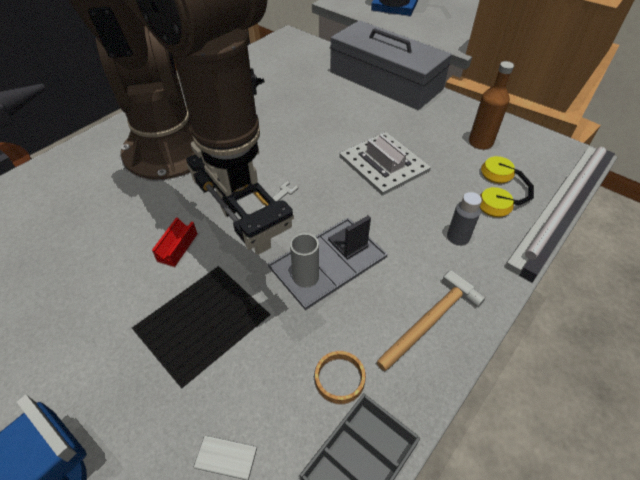

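The scene view shows everything in place: tube (305,260), angle plate (356,238), V-block on the plate (387,153), can (464,218). I'll compare these with the start images.

Run:
```python
from h import *
W=wcam('w23'); print("tube now",unproj(W,[(315,70)],.115))
for n,C,roi in (("scene","s",{"tubetop":(285,228,328,262),"legtop":(340,212,376,245),"can":(446,190,486,248)}),("side","d",{"tubetop":(298,182,338,215),"angle":(268,220,300,270),"can":(155,262,200,328)})):
    a=cv2.imread(f"pics/{n}0.png",0);b=cv2.imread(f"pics/{C}23.png",0)
    for k,(x0,y0,x1,y1) in roi.items():
        r=cv2.matchTemplate(b[y0-6:y1+6,x0-6:x1+6],a[y0:y1,x0:x1],cv2.TM_CCOEFF_NORMED); _,m,_,l=cv2.minMaxLoc(r); print(n,k,"px shift",l[0]-6,l[1]-6,round(m,3))
```

```text
tube now [[ 0.56779129 -0.08382379  0.115     ]]
scene tubetop px shift 0 0 0.851
scene legtop px shift 0 0 0.989
scene can px shift 0 0 0.998
side tubetop px shift 0 0 0.909
side angle px shift 1 0 0.941
side can px shift 0 0 0.998
```

All within 1–2 mm of the start, and the arm is clear. Handing in.

```bash
python3 -c "
from h import *
o=arm.observe();print(o['clock'],o['force'],o['width']); print(arm.sign_off())"
```

```text
49.45 [0.77761513 0.4672653  1.20446136] 1.00038900968302
the job is handed in; nothing more can be done
None
```

The V-block is on the fixture plate and the tube and angle plate are back in the tray. I handed the job in at 49.5 s, with everything released and the gripper open and clear. The hand-in reported no verdict.

**What I did:** I stood the tube and then the angle plate on the mat. Next I set the V-block between the strips, then put the angle plate and finally the tube back in the tray.

**Last checks:**
- **V-block:** within about 1 mm of the nest and lined up with the strips, measured right after its release. The final scene picture shows it still there.
- **Tube:** upright, about 2 mm from its start by the wrist camera. It shows no pixel shift in the scene and side views.
- **Angle plate:** upright, square with the tray to within about 2° and about 2 mm from its start. It shows no shift in the scene view and 1 px in the side view.
- **Spray can:** no shift in either view.

**Disagreement:** my first corner readings for the tray and plate differed by 8–14 mm between the scene and side cameras, probably because I picked lower edges instead of top ones. I used the closer wrist-camera measurements instead, which agreed with each other to 1–2 mm. No check failed.

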